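# Fit the splined rotor on the bench centrifuge, load it in balance and shut it

## Task

Get the bench centrifuge ready to run: lift the loose four-pocket rotor by its knob, put it on the splined spindle in the bowl and turn it to and fro under light pressure until the teeth mesh and it drops fully home. Then take the two full-size capped tubes from the low four-hole rack and stand them right down in two opposite pockets, so that the rotor is balanced, and swing the clear lid fully shut. Leave the short tube in the rack and the other things on the table where they are.

Things in the scene. Friction and masses are not known exactly. Their poses are not given: they have to be found in the camera images.
- rotor_mid (a point): Loose centrifuge rotor, 0.30 kg: bare aluminium drum 96 mm in diameter and 38 mm high, with a dark fluted knob (28 mm in diameter) on top, 41 to 66 mm above the underside; grasp the knob from above. The point lies on its axis, 33 mm above the underside (half-way up the whole); z is the axis, upward. It starts standing upright on the table, at any yaw.
- rotor_face (a point): Centre of the rotor drum's top face, 38 mm above its underside, axes as rotor_mid. Four upright round pockets, 17.8 mm in diameter, open in this face; their axes lie 34 mm out on +x, +y, -x and -y of this frame. Their flat floors lie 32 mm below the face.
- rotor: The rotor's origin, on its axis at the underside, axes as rotor_mid. A blind bore, 32 mm deep, opens here with 6 internal teeth (60 degrees apart, 4.4 mm wide, 20 mm across their tips) that fit between the spindle's teeth with about 4 degrees of play either way; their lower ends lie 2 mm above the underside.
- seat (a point): In the white bench centrifuge (fixed; round housing 158 mm in diameter, rim 66 mm above the table, bowl 130 mm wide): the point on the spindle's axis at the top of its flange, 48 mm above the table, on which the rotor's underside rests when fully home. The frame belongs to the housing: -x is its front (console), +x its hinge side.
- spindle_tip (a point): Tip of the steel spindle, 27 mm above the seat. From the seat up to 14 mm it has 6 straight teeth (60 degrees apart, 4.4 mm wide, 26 mm over the tips; their angle differs each time and is not given), then a plain pilot 18 mm in diameter that tapers to 9 mm. With teeth on teeth the rotor stands 12 mm too high. Its motor holds it with 0.12 N m: a push of about 5 N slips, a hard one drags it along.
- tube_a_mid (a point): One of two alike full-size tubes (16 g): frosted, 15 mm in diameter, 62 mm long with a tapered foot; white ribbed cap, 18 mm in diameter, over the upper 18 mm. The point is on its axis half-way up (31 mm), z toward the cap. It starts upright in a hole of the low tube rack, 38 mm of it above the rack's deck. Seated in a rotor pocket (foot on the floor), 30 mm of it stands above the drum.
- tube_b_mid (a point): The other full-size tube; as tube_a.
- tube_short_mid (a point): A short tube of the same width and cap, only 44 mm long (20 mm of it above the rack's deck); it stays in the rack. The point is half-way up.
- rack_mid (a point): Low white tube rack with grey ends, fixed, 50 x 186 x 34 mm: centre of its upper deck's top face, 32 mm above the table. Its four holes, 17 mm wide, 24 mm down to the lower deck on which the tubes stand, stand in a row along its y axis, 44 mm apart, at y = -66, -22, +22, +66 mm; three of them hold a tube, in an order that changes.
- lid (a joint): Clear domed lid of the centrifuge, hinged at the back of the housing: 0 is fully shut, growing as it opens up and back, to 2.05 rad at most; it starts open, at 1.75 to 1.95. Its stiff hinge holds it wherever it is left (about 1.5 N at the tab moves it). Shut, the dome rises 58 mm above its rim.
- lid_tab (a point): Point on the outer (upper when shut) face of the lid's grey finger tab, 4 mm thick, 44 mm wide, standing out from the lid's rim opposite the hinge; moves with the lid. 168 mm from the hinge axis, 9 mm from the tab's free end, 15 mm out from the rim. -x points out along the tab, z out of the outer face. Shut: 70 mm above the table. Pressing this face, from behind, then from above, shuts the lid.
- lid_hinge (a point): Middle of the lid's hinge axis, fixed to the housing, 80 mm behind the spindle's axis and 69 mm above the table; the axis is y of this frame.
- stopper_large_mid (a point): Black rubber stopper, 26 mm, loose on the table; leave it. Centre.
- stopper_small_mid (a point): Black rubber stopper, 22 mm, loose on the table; leave it. Centre.
- steel_rod_mid (a point): Steel stirring rod, 6 x 160 x 7 mm, lying along its y on the table behind the low tube rack; leave it. Centre.
- tape_mid (a point): Roll of brown tape, 96 mm wide and 48 mm high, lying flat; leave it. Centre.

How it is judged:
By the outcome, as a careful person would: the job done as asked, in the order asked, and still so for the second after the job is handed in, with the robot touching nothing.
It also fails if it takes over 72 s, if anything falls off the work surface, if the arm or the gripper's body presses on something with over 40 N, if the wrist force passes 120 N, or if a joint passes its speed limit or range.

## Robot

A 6-joint arm with a two-finger parallel gripper is mounted at the origin on a cart in front of the work surface, level with it; the furniture and walls round the work are solid. World frame = base frame: x ahead of the robot, y to its left, z up, the work surface at z = 0. Lengths are in m, angles in rad, forces in N, time in s.
With the tool pointing down it reaches from about 0.325 to 0.775 m from the base axis. Payload 5.5 kg.
Tool frame: the origin (TCP) lies midway between the tips of the shut fingers; the grasp point (between the pads) lies 19 mm behind it (r.grip_point_offset is the distance from the TCP to the grasp point, in m); z points along the fingers, y is the direction in which the jaws open and shut (so a half turn about z gives the same grasp; the last joint's range is limited). The gripper opens to 88 mm and grips with 3 to 60 N. Pads are 20 mm wide; open, the fingers measure 115 mm over their backs; the gripper's body (75 mm by 178 mm) begins 61 mm behind the grasp point.
Start: joints at [1.068, 0.091, 1.231, -0, 1.82, -0.057], TCP at [0.259, 0.541, 0.223] pointing down, gripper open.
Joint ranges: [-2.87, 2.87], [-0.86, 2.18], [0.17, 2.46], [-1.51, 4.65], [0.06, 2.69], [-2.65, 2.65]. Speed limits (rad/s): [2.57, 2.57, 3.01, 3.14, 3.14, 3.14].

## Interface

Orientations are given as a unit quaternion [w, x, y, z].
In Python, from bench import readout, imaging, job, r gives the robot as it stands. The module is installed in compiled form; this text tells all that it offers.
- The arm moves only by the tool step_arm, never from a script. Its argument "series" is a list of rows, each an object with "linear": the shift along the tool's x, y, z in m, a list of three; "yaw": the turn about the tool's z in rad; "gripper": the gripper command: -1 is shut, 1 is fully open, values between are in proportion. In form: [{"linear": [dx, dy, dz], "yaw": yaw, "gripper": gripper}, ...]. A call has 1 to 12 rows; each row shifts and turns the commanded pose from where the row before left it, along the tool's axes as they then stand; what a row does not reach is not made up. A row lasts 1/10 s, in which the tool goes at most 50 mm and 8.59 degrees, less where a joint would pass 70% of its speed; a pose out of reach is approached as far as the arm can. A call is refused whole if a number of a shift passes 0.05 or a number of a turn 0.15, either way. A call with a gripper value outside its range is refused whole. The fingers move at their own pace and stop on an object; "newtons" is the grip in N (left out, the last holds). Time passes only in rows, so rows that do not move let the fingers close. It gives the time, the measured TCP pose, the force and the opening at its end, in the units of the state.
- readout.get_obs(): the state, without advancing time (a new reading comes with each control period).
- imaging.grab_frame(name): name is "scene" or "top" or "wrist"; returns a dict with "pixels" (480x640x3 uint8, blue, green, red), "range_z" (480x640 float32, m along the optical axis (not along the pixel's ray), 0 where there is no reading), "fx", "fy", "cx", "cy" (pixels), "k1" (the pictures are not rectified: a ray, as slopes to the right and down, at radius r is drawn at 1 + k1 r^2 times it, then the intrinsics apply), "xyz" and "attitude" of the camera in the world; the wrist camera has in their place "tool_from_camera" (4x4, takes a point from camera to tool coordinates, whose origin is the TCP and whose axes are the flange's). Camera axes: x right, y up, looking along -z (the intrinsics and any distortion apply to the point x, -y, -z); pixel columns grow to the right and rows downward; lengths in m; the calibration is good to about 2 mm. A picture is of the moment at which its call begins: read the wrist's pose just before it.
- job.hand_in(): hands the job in, once; it reports no verdict.
The state is a dict: "time": time; "joints": joint angles; "dq": joint speeds; "joint_torque": joint torques, N m; "position": TCP position; "tool_rot": TCP orientation; "contact_force": force on the tool from outside, world axes, zero at the start; "wrist_torque": the same for the moment, N m; "grip_width": finger opening in m.
Only numpy, scipy, OpenCV 4.12 (cv2) and the standard library are available. Lean on these libraries where they do the work, as an engineer would, in place of code of your own. Each camera call takes 0.05 s, during which the arm holds its last target.

## Working session

There is one attempt and no reset: what is moved stays moved. The work goes in short steps, Python scripts to look and compute and a tool call to move; the robot and the scene stay as the last step left them, time stands still between calls to the robot, and variables do not carry over. Pictures are saved under pics/ and viewed, and the job is handed in when it is done.

Besides the shell and the picture viewer there is one more tool, called after "Emit:" in YAML: its name, and indented under it one key for each argument. step_arm: Moves the arm, as the interface text tells. Its arguments: {"type":"object","properties":{"series":{"type":"array","items":{"type":"object","properties":{"linear":{"type":"array","items":{"type":"number"}},"yaw":{"type":"number"},"gripper":{"type":"number"}}}},"newtons":{"type":"number"}},"required":["series"]}

```bash
mkdir -p pics
cat > h.py <<'E'
import numpy as np, cv2
from scipy.spatial.transform import Rotation as R
from bench import readout, imaging, job, r
def q2R(q): return R.from_quat([q[1],q[2],q[3],q[0]]).as_matrix()
def grab(name):
    o=readout.get_obs(); f=imaging.grab_frame(name)
    if 'tool_from_camera' in f:
        T=np.eye(4);T[:3,:3]=q2R(o['tool_rot']);T[:3,3]=o['position']
        T=T@np.array(f['tool_from_camera'])
    else:
        T=np.eye(4);T[:3,3]=f['xyz']
        a=np.array(f['attitude']); T[:3,:3]=a if a.shape==(3,3) else q2R(a)
    f['T']=T; return f
def und(f,u,v):
    K=np.array([[f['fx'],0,f['cx']],[0,f['fy'],f['cy']],[0,0,1]],float)
    p=cv2.undistortPoints(np.array([[[u,v]]],float),K,np.array([f['k1'],0,0,0,0.]))
    return p[0,0]
def ray(f,u,v):
    x,y=und(f,u,v); d=f['T'][:3,:3]@np.array([x,-y,-1.]); return f['T'][:3,3],d
def onz(f,u,v,z):
    o,d=ray(f,u,v); return o+d*(z-o[2])/d[2]
def dep(f,u,v):
    o,d=ray(f,u,v); return o+d*float(f['range_z'][int(round(v)),int(round(u))])
def proj(f,P):
    p=f['T'][:3,:3].T@(np.array(P)-f['T'][:3,3]); x=p[0]/-p[2];y=-p[1]/-p[2]
    s=1+f['k1']*(x*x+y*y); return f['fx']*x*s+f['cx'],f['fy']*y*s+f['cy']
def cloud(f):
    v,u=np.mgrid[0:480,0:640]
    K=np.array([[f['fx'],0,f['cx']],[0,f['fy'],f['cy']],[0,0,1]],float)
    p=cv2.undistortPoints(np.stack([u.ravel(),v.ravel()],1).astype(float)[:,None],K,np.array([f['k1'],0,0,0,0.]))[:,0]
    d=np.stack([p[:,0],-p[:,1],-np.ones(len(p))],1)*f['range_z'].reshape(-1,1)
    return (d@f['T'][:3,:3].T+f['T'][:3,3]).reshape(480,640,3)
E
python3 - <<'E'
from h import *
import pickle
o=readout.get_obs(); print(o)
for n in ['scene','top','wrist']:
    f=grab(n); cv2.imwrite(f'pics/{n}0.png',f['pixels']); pickle.dump(f,open(f'{n}0.pkl','wb'))
    print(n,f['fx'],f['fy'],f['cx'],f['cy'],f['k1'],f['T'].round(3).tolist())
print(r.grip_point_offset)
E
```

```text
{'time': 0.0, 'joints': array([ 1.06832542e+00,  9.18535194e-02,  1.23186918e+00, -5.31486850e-05,
        1.81976426e+00, -5.66644473e-02]), 'dq': array([ 7.01980803e-07,  8.38862702e-05, -1.77260857e-03,  1.49990280e-03,
       -1.35612108e-03, -2.87344994e-04]), 'joint_torque': array([-1.41248078e-03, -4.46441960e+01, -4.06454337e+01,  6.97143981e-02,
        2.92193948e-02, -1.29104556e-04]), 'position': array([0.25857327, 0.54110974, 0.22151949]), 'tool_rot': array([-2.36596816e-04,  2.21068218e-01,  9.75257887e-01, -9.17489127e-04]), 'contact_force': array([ 1.08471893e+00,  4.89298107e-04, -1.13236431e-01]), 'wrist_torque': array([0.02164677, 0.01808159, 0.01432631]), 'grip_width': 0.0877878874213328}
scene 588.5377662031065 588.5377662031065 321.29999905920494 234.54794178983443 0.054009777838476415 [[0.88, 0.266, -0.393, 0.017], [-0.474, 0.462, -0.75, -1.01], [-0.018, 0.846, 0.533, 0.817], [0.0, 0.0, 0.0, 1.0]]
top 563.8299400415623 563.8299400415623 325.4665042881182 234.53657699124489 -0.1161792044373944 [[-0.023, 0.994, -0.108, 0.38], [-1.0, -0.024, -0.007, 0.037], [-0.01, 0.108, 0.994, 1.654], [0.0, 0.0, 0.0, 1.0]]
wrist 383.38909093647936 383.38909093647936 320.557043883653 239.3195014617016 -0.057756342152863176 [[0.431, -0.873, -0.231, 0.196], [0.902, 0.416, 0.113, 0.571], [-0.003, -0.257, 0.966, 0.384], [0.0, 0.0, 0.0, 1.0]]
0.0187
```

View pics/scene0.png

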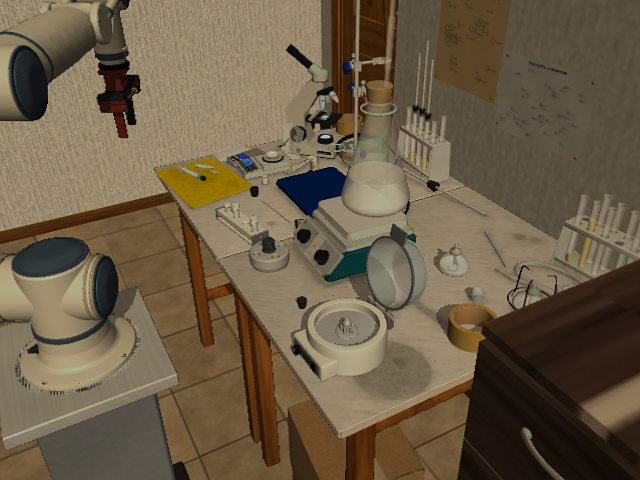

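View pics/top0.png

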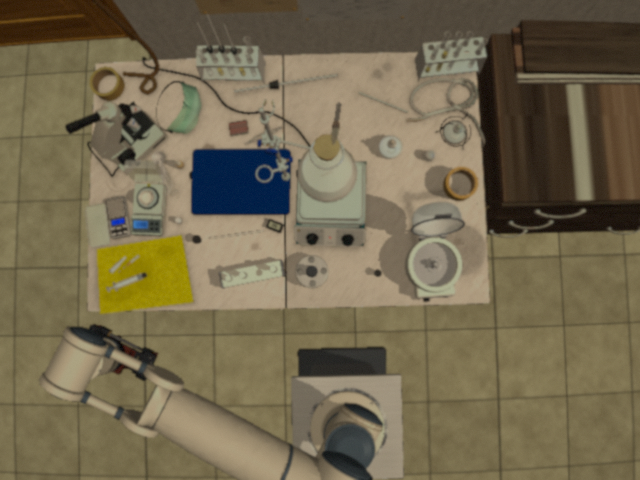

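View pics/wrist0.png

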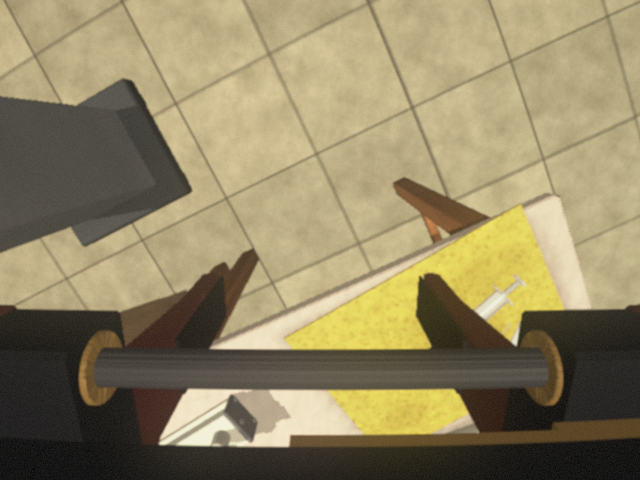

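Run:
```python
from h import *
import pickle
t=pickle.load(open('top0.pkl','rb'));s=pickle.load(open('scene0.pkl','rb'));w=pickle.load(open('wrist0.pkl','rb'))
print(np.array(w['tool_from_camera']).round(4).tolist())
print('rotor knob',onz(t,312,268,.066),dep(t,312,268),'scene',onz(s,268,243,.066))
print('spindle',onz(t,431,264,.07),dep(t,431,264)); print('spindle scene',onz(s,346,320,.075),dep(s,346,320))
print('rim',[onz(t,*p,.066).round(3) for p in [(408,264),(460,264),(434,238),(434,290)]])
print('lid', [dep(t,*p).round(3) for p in [(416,206),(460,206),(438,229),(438,208)]])
print('rackends',onz(t,222,276,.033),onz(t,284,269,.033))
for (n,f,(x0,y0,x1,y1)) in [('t',t,(200,180,500,310)),('s',s,(200,180,440,380))]:
    c=f['pixels'][y0:y1,x0:x1]; k=800/c.shape[1]; cv2.imwrite(f'pics/crop_{n}.png',cv2.resize(c,None,fx=min(k,600/c.shape[0]),fy=min(k,600/c.shape[0]),interpolation=cv2.INTER_CUBIC))
```

```text
[[0.0005, 0.9664, 0.2569, 0.0695], [1.0, -0.0007, 0.0006, -0.0008], [0.0008, 0.2569, -0.9664, -0.162], [0.0, 0.0, 0.0, 1.0]]
rotor knob [0.45919579 0.08891272 0.066     ] [0.45906526 0.08882775 0.06861871] scene [0.44391943 0.07569145 0.066     ]
spindle [ 0.4619758  -0.24645385  0.07      ] [ 0.46220078 -0.2472335   0.0656506 ]
spindle scene [ 0.45878415 -0.26114693  0.075     ] [ 0.45910353 -0.2606057   0.07446401]
rim [array([ 0.464, -0.182,  0.066]), array([ 0.46 , -0.33 ,  0.066]), array([ 0.536, -0.259,  0.066]), array([ 0.389, -0.253,  0.066])]
lid [array([ 0.639, -0.222, -0.002]), array([ 0.635, -0.352,  0.005]), array([ 0.561, -0.27 ,  0.071]), array([ 0.599, -0.245,  0.213])]
rackends [0.44350401 0.35041091 0.033     ] [0.45981068 0.17062815 0.033     ]
```

View pics/crop_t.png

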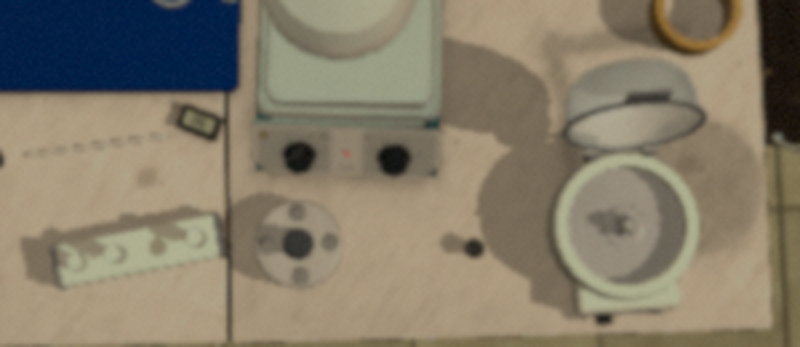

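View pics/crop_s.png

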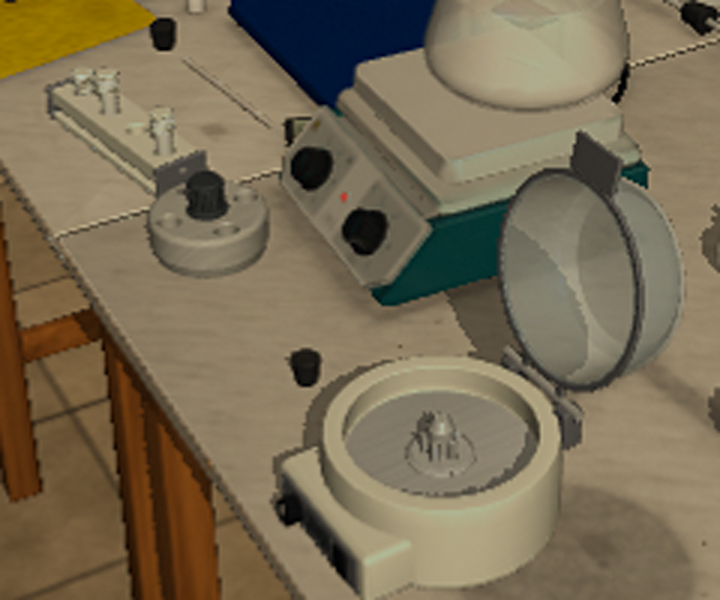

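Emit:
step_arm:
  series:
    - {"linear": [0,0,-0.01],"yaw": -0.149,"gripper": 1}
    - {"linear": [0,0,-0.01],"yaw": -0.149,"gripper": 1}
    - {"linear": [0,0,-0.01],"yaw": -0.148,"gripper": 1}
    - {"linear": [-0.024,-0.041,0],"yaw": 0,"gripper": 1}
    - {"linear": [-0.024,-0.041,0],"yaw": 0,"gripper": 1}
    - {"linear": [-0.024,-0.041,0],"yaw": 0,"gripper": 1}
    - {"linear": [-0.024,-0.041,0],"yaw": 0,"gripper": 1}
    - {"linear": [-0.024,-0.041,0],"yaw": 0,"gripper": 1}
    - {"linear": [-0.024,-0.041,0],"yaw": 0,"gripper": 1}
    - {"linear": [-0.024,-0.041,0],"yaw": 0,"gripper": 1}
    - {"linear": [-0.024,-0.041,0],"yaw": 0,"gripper": 1}
    - {"linear": [-0.024,-0.041,0],"yaw": 0,"gripper": 1}

```text
time: 1.35
position: [0.4753, 0.1706, 0.2525]
tool_rot: [-0.0, -0.0, 1.0, 0.0]
contact_force: [1.3, 0.8, 0.4]
grip_width: 0.0881
```

Run:
```python
from h import *
import pickle
f=grab('wrist'); cv2.imwrite('pics/w1.png',f['pixels']); pickle.dump(f,open('w1.pkl','wb'))
print(readout.get_obs()['position'],readout.get_obs()['dq'])
```

```text
[0.47818749 0.16467921 0.25186986] [ 0.09531252 -0.00357765  0.01373779  0.02980703  0.00590061  0.16945649]
```

View pics/w1.png

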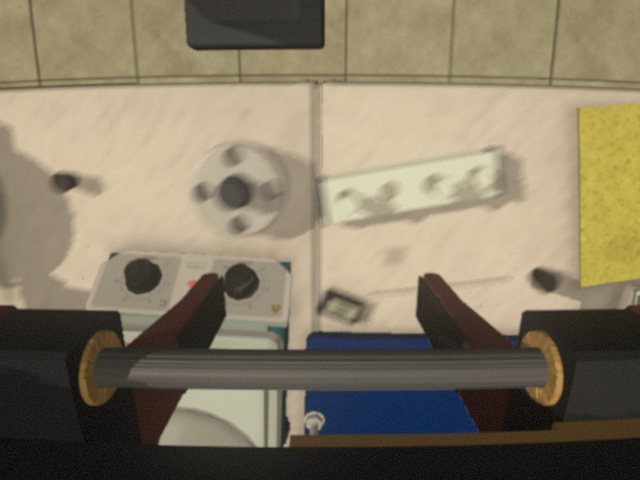

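Run:
```python
from h import *
import pickle
f=grab('wrist');f=grab('wrist');  cv2.imwrite('pics/w2.png',f['pixels']); pickle.dump(f,open('w2.pkl','wb'))
print(readout.get_obs()['position'],readout.get_obs()['dq'])
c=f['pixels'][130:250,180:520]; cv2.imwrite('pics/w2c.png',cv2.resize(c,None,fx=2.35,fy=2.35,interpolation=cv2.INTER_CUBIC))
```

```text
[0.47565153 0.17004222 0.25201832] [ 0.06605684 -0.00997043  0.0030274   0.02357559  0.00463847  0.02236939]
```

View pics/w2c.png

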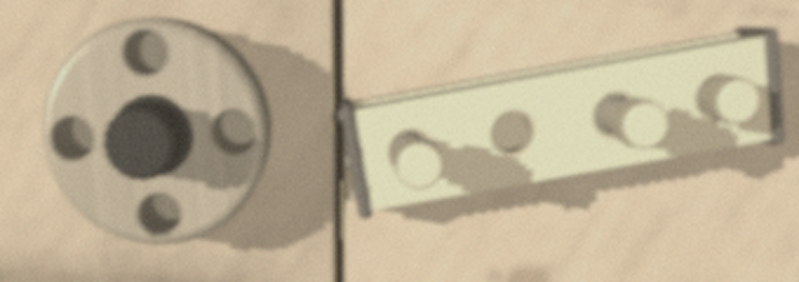

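Emit:
step_arm:
  series:
    - {"linear": [-0.01,-0.04,0.015],"yaw": 0,"gripper": 1}
    - {"linear": [-0.01,-0.04,0.015],"yaw": 0,"gripper": 1}
    - {"linear": [0,0,0],"yaw": 0,"gripper": 1}
    - {"linear": [0,0,0],"yaw": 0,"gripper": 1}

```text
time: 1.9
position: [0.4943, 0.0931, 0.2222]
tool_rot: [-0.001, 0.0, 1.0, 0.0]
contact_force: [0.1, 0.2, -0.0]
grip_width: 0.088
```

Run:
```python
from h import *
import pickle
f=grab('wrist');f=grab('wrist');  cv2.imwrite('pics/w3.png',f['pixels']); pickle.dump(f,open('w3.pkl','wb'))
print(readout.get_obs()['position'],readout.get_obs()['dq'])
```

```text
[0.49458899 0.09398521 0.22327445] [ 0.00836924 -0.00139071 -0.00709823 -0.00254844 -0.00037839 -0.00502294]
```

View pics/w3.png

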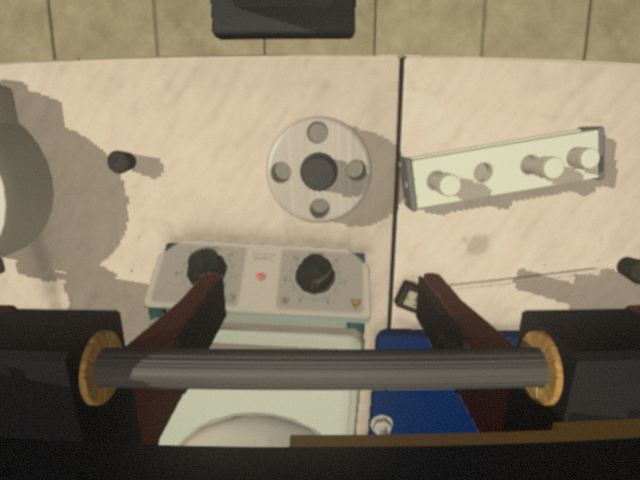

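```bash
cat >> h.py <<'E'
import pickle
def load(n): return pickle.load(open(n+'.pkl','rb'))
def tri(fs,ps):
    A=np.zeros((3,3));b=np.zeros(3);L=[]
    for f,p in zip(fs,ps):
        o,d=ray(f,*p);d=d/np.linalg.norm(d);M=np.eye(3)-np.outer(d,d);A+=M;b+=M@o;L.append((o,M))
    X=np.linalg.solve(A,b); return X,[np.linalg.norm(M@(X-o)) for o,M in L]
def blobs(f,box,lo,hi,amin=40,ch=None):
    x0,y0,x1,y1=box; g=cv2.GaussianBlur(cv2.cvtColor(f['pixels'],cv2.COLOR_BGR2GRAY),(3,3),0)[y0:y1,x0:x1] if ch is None else ch[y0:y1,x0:x1]
    m=cv2.inRange(g,lo,hi); c,_=cv2.findContours(m,cv2.RETR_EXTERNAL,cv2.CHAIN_APPROX_NONE); out=[]
    for k in c:
        a=cv2.contourArea(k)
        if a<amin: continue
        e=cv2.fitEllipse(k) if len(k)>5 else None
        M=cv2.moments(k); out.append((M['m10']/M['m00']+x0,M['m01']/M['m00']+y0,a,e and (e[0][0]+x0,e[0][1]+y0,*e[1])))
    return out
E
python3 - <<'E'
from h import *
a,b=load('w2'),load('w3')
for f,bx,br in [(a,(190,130,300,245),(320,130,515,225)),(b,(258,110,380,230),(400,120,610,215))]:
    print('dark'); 
    for th in (50,70,90):
        print(th,[(np.round(x[:3],1),np.round(x[3],1)) for x in blobs(f,bx,0,th)])
    for th in (195,205,215,):
        print(th,[(np.round(x[:3],1),np.round(x[3],1)) for x in blobs(f,br,th,255)])
c=b['pixels'][110:230,250:400]; cv2.imwrite('pics/w3c.png',cv2.resize(c,None,fx=5,fy=5,interpolation=cv2.INTER_CUBIC))
c=b['pixels'][120:220,400:610]; cv2.imwrite('pics/w3d.png',cv2.resize(c,None,fx=3.8,fy=3.8,interpolation=cv2.INTER_CUBIC))
E
```

```text
dark
50 []
70 [(array([252.2, 184.9, 211.5]), array([246.4, 186.8,  24.2,  27.2]))]
90 [(array([245.3, 223.4,  45.5]), array([245.5, 223.1,   6.5,  12.7])), (array([243.5, 188.3, 861.5]), array([243.5, 188.3,  31.6,  34.9]))]
195 [(array([ 467.4,  216.4, 1530.5]), array([478.5, 215.4,  18.4, 172.5])), (array([ 416.8,  180. , 5146. ]), array([412.6, 183.5,  50.9, 177.1])), (array([ 395.4,  144.5, 4295. ]), array([372.5, 146.3,  33.7, 246.2]))]
205 [(array([454.1, 182.7, 196. ]), array([454.1, 182.7,  15.3,  16.5])), (array([493.3, 172.4, 163. ]), array([493.3, 172.4,  14. ,  15. ])), (array([ 409.7,  179.6, 3812.5]), array([413.1, 182. ,  45.7, 170.3])), (array([385.9, 152.9,  45. ]), array([386.2, 153.9,   8.5,  11.8])), (array([391.5, 140.9,  44.5]), array([391.5, 140.9,   5.8,  11.3])), (array([358. , 132.9,  45. ]), array([358.1, 133. ,   7.1,   9. ]))]
215 [(array([380.5, 175. , 168. ]), array([380.4, 175.7,  12.1,  41.5])), (array([418. , 173.1, 239. ]), array([416.6, 175.4,  20.1,  29.7]))]
dark
50 []
70 [(array([330.1, 163.3,  56. ]), array([ 24.7, 398. , 143. , 773.6]))]
90 [
[... 223 characters left out ...]
586.7, 174.7,  44. ]), array([585.6, 174.3,   6.5,  17.2])), (array([ 496.5,  167. , 5818.5]), array([497.7, 168.2,  49.5, 196.9])), (array([ 469.2,  132.5, 3712. ]), array([439.3, 135. ,  29.6, 255.3]))]
205 [(array([449.7, 185.2, 239.5]), array([449.7, 185.2,  17.1,  18. ])), (array([553.5, 167.4, 228.5]), array([553.4, 167.4,  16. ,  18.4])), (array([589.5, 157.9, 186.5]), array([589.5, 157.9,  14.4,  16.7])), (array([ 496.2,  165. , 4149. ]), array([496.6, 168.4,  48.8, 186.8])), (array([463. , 139. ,  65.5]), array([463.7, 139.8,  10.2,  15.2])), (array([440.1, 133.1, 269. ]), array([440.8, 132.1,  12.2,  34.8]))]
215 [(array([455.7, 162. , 183. ]), array([455. , 162.6,  15.8,  21.8]))]
```

View pics/w3c.png

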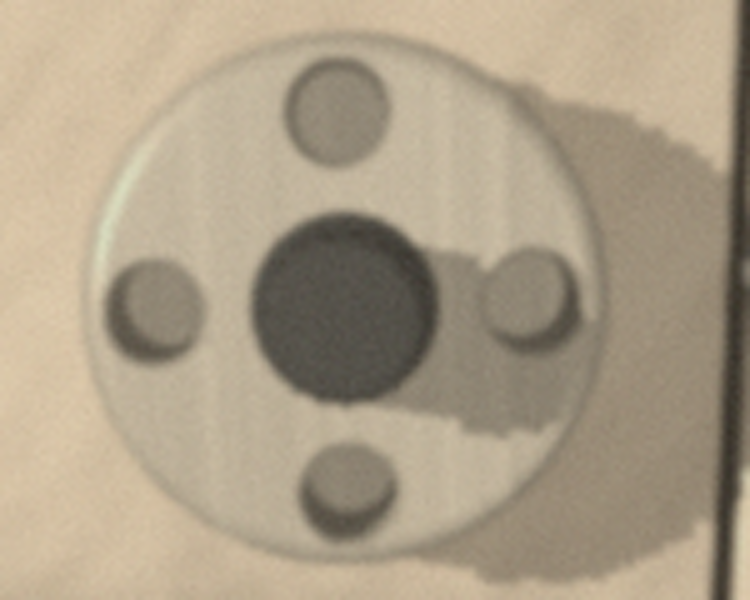

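View pics/w3d.png

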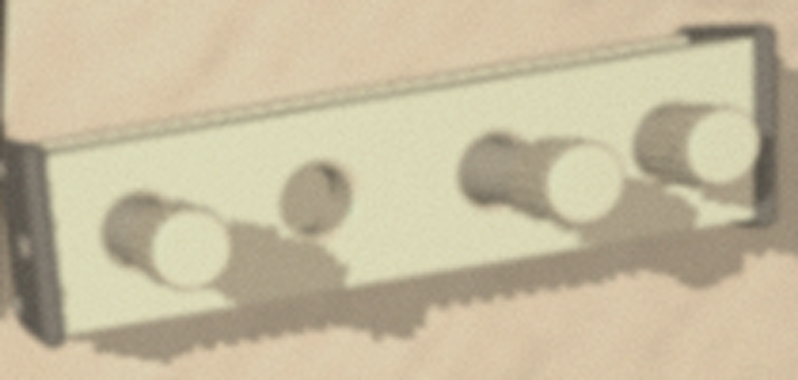

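Run:
```python
from h import *
a,b=load('w2'),load('w3')
for n,p,q in [('knob',(243.5,188.3),(319.1,171.3)),('capA',(357.4,198.9),(449.7,185.2)),('capB',(454.1,182.7),(553.5,167.4)),('capS',(493.3,172.4),(589.5,157.9))]:
    X,e=tri([a,b],[p,q]); print(n,X.round(4),np.round(e,4),'depth',dep(a,*p).round(4),dep(b,*q).round(4))
# pockets on z=.038 from w3
P=[(317,132.4),(281,172),(356.3,170),(319.7,207.9)]
Q=[onz(b,*p,.038) for p in P]; print(np.round(Q,4)); c=np.mean(Q,0); print(c, [np.degrees(np.arctan2(*(q-c)[1::-1])).round(1) for q in Q],[np.linalg.norm(q-c).round(4) for q in Q])
print('pocket depth pts',[dep(b,*p).round(3) for p in [(300,190),(340,200),(319,171)]])
print('hole rack',onz(b,483,172.3,.032),dep(b,470,185).round(4), dep(b,510,165).round(4))
```

```text
knob [0.4534 0.0914 0.0426] [0.0002 0.0002] depth [0.4505 0.0963 0.0668] [0.4512 0.0914 0.0667]
capA [0.4614 0.1999 0.0676] [0.0006 0.0006] depth [0.4604 0.1996 0.0699] [0.4618 0.1993 0.0698]
capB [0.4464 0.2875 0.0669] [0. 0.] depth [0.446  0.2864 0.07  ] [0.4462 0.2858 0.0697]
capS [0.4387 0.331  0.0487] [0.0001 0.0001] depth [0.4382 0.3293 0.0523] [0.4386 0.3283 0.0525]
[[0.4198 0.0894 0.038 ]
 [0.4543 0.0571 0.038 ]
 [0.4524 0.1246 0.038 ]
 [0.4869 0.0919 0.038 ]]
[0.45333686 0.09076734 0.038     ] [np.float64(-177.7), np.float64(-88.4), np.float64(91.6), np.float64(1.9)] [np.float64(0.0335), np.float64(0.0336), np.float64(0.0338), np.float64(0.0335)]
pocket depth pts [array([0.471, 0.074, 0.036]), array([0.48 , 0.11 , 0.036]), array([0.451, 0.091, 0.067])]
hole rack [0.45414095 0.24219858 0.032     ] [0.4661 0.2316 0.0308] [0.4473 0.268  0.0298]
```

Emit:
step_arm:
  series:
    - {"linear": [0.021,-0.0015,0.03],"yaw": 0,"gripper": 1}
    - {"linear": [0.021,-0.0015,0.03],"yaw": 0,"gripper": 0.2}
    - {"linear": [0,0,0.03],"yaw": 0,"gripper": 0.2}
    - {"linear": [0,0,0],"yaw": 0,"gripper": 0.2}
    - {"linear": [0,0,0],"yaw": 0,"gripper": 0.2}

```text
time: 2.5
position: [0.4528, 0.0905, 0.1337]
tool_rot: [0.0, -0.001, 1.0, 0.0]
contact_force: [1.0, -0.3, 0.4]
grip_width: 0.0594
```

Run:
```python
from h import *
for i in range(3): o=readout.get_obs(); f=grab('wrist'); print(o['position'].round(4),o['grip_width'])
cv2.imwrite('pics/w4.png',f['pixels']); pickle.dump(f,open('w4.pkl','wb'))
```

```text
[0.4528 0.0905 0.1337] 0.05941734045262937
[0.4535 0.0904 0.1347] 0.055284409423689694
[0.4539 0.0902 0.1351] 0.05397002758582633
```

View pics/w4.png

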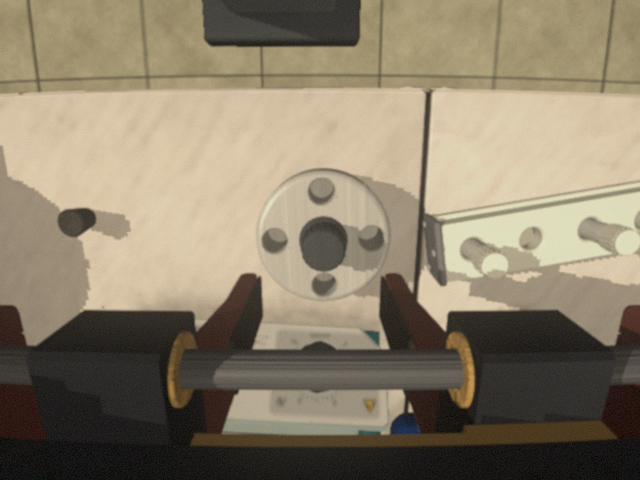

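```bash
cat >> h.py <<'E'
def show(f,box,name,s=None):
    x0,y0,x1,y1=box; c=f['pixels'][y0:y1,x0:x1]; s=s or min(800/c.shape[1],600/c.shape[0]); cv2.imwrite(f'pics/{name}.png',cv2.resize(c,None,fx=s,fy=s,interpolation=cv2.INTER_CUBIC)); print(name,'scale',s)
E
python3 - <<'E'
from h import *
f=load('w4')
for th in (80,90,100): print(th,[(np.round(x[:3],1),np.round(x[3],1)) for x in blobs(f,(255,160,395,305),0,th)])
show(f,(250,160,400,310),'w4c',4)
E
```

```text
80 [(array([257.4, 291.7, 122.5]), array([257.4, 292.9,   5.4,  35.6])), (array([387.7, 289.7, 372. ]), array([387.6, 290. ,  14.8,  36.2])), (array([328.9, 234. , 688.5]), array([323. , 245.1,  41.6,  51.6]))]
90 [(array([322.2, 285.8, 145. ]), array([322.4, 285. ,  12.7,  20.1])), (array([257.6, 291.4, 133.5]), array([257.6, 292.5,   5.8,  38.7])), (array([387.4, 289.8, 392. ]), array([387.4, 290.1,  15.4,  36.3])), (array([272.9, 245.6,  51. ]), array([274.3, 244.9,   6.9,  15.9])), (array([373.4, 241.7, 176.5]), array([372.6, 240.1,  16.2,  21.3])), (array([ 323.6,  243.2, 1843.5]), array([323.6, 243.2,  45.3,  51.9]))]
100 [(array([322.3, 285.7, 193.5]), array([322.5, 285.1,  14.6,  21.7])), (array([257.6, 291.2, 139.5]), array([257.7, 292.3,   5.9,  41.1])), (array([387.3, 289.4, 406. ]), array([387.3, 289.7,  15.6,  36.6])), (array([272. , 243.8, 164.5]), array([272.9, 242.5,  15.5,  20.6])), (array([372.8, 241.9, 234. ]), array([372.3, 240.6,  17.6,  23.5])), (array([ 323.5,  243.3, 1918.5]), array([323.5, 243.2,  46.3,  52.8])), (array([318.6, 198.8,  56. ]), array([321. , 188.5,  21.6,  25.5]))]
w4c scale 4
```

View pics/w4c.png

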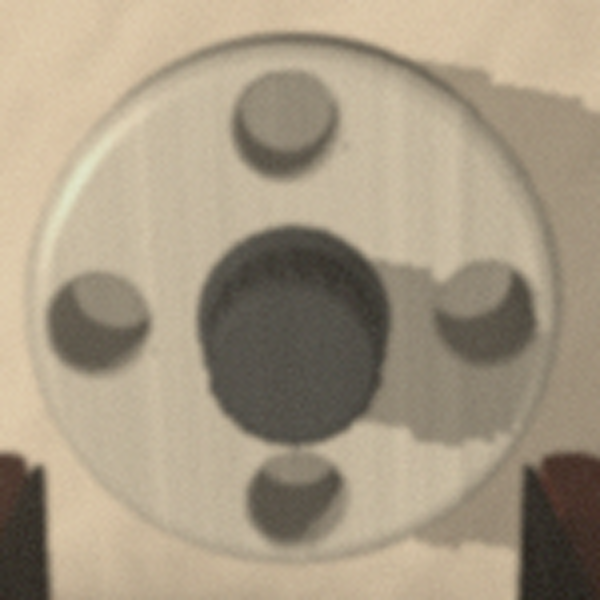

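Run:
```python
from h import *
f=load('w4')
P=[(321.2,191),(274.8,240.5),(371.5,237.8),(324.2,283.3)]
Q=np.array([onz(f,*p,.038) for p in P]); c=Q.mean(0);print(Q.round(4),c.round(4)); print([np.degrees(np.arctan2(*(q-c)[1::-1])).round(1) for q in Q],[np.linalg.norm(q-c).round(4) for q in Q])
print('knob',onz(f,323.7,250.5,.066), f['T'][:3,3])
print('depth',dep(f,323,255),dep(f,300,280))
```

```text
[[0.4192 0.0895 0.038 ]
 [0.454  0.0571 0.038 ]
 [0.4519 0.1248 0.038 ]
 [0.4859 0.0918 0.038 ]] [0.4528 0.0908 0.038 ]
[np.float64(-177.8), np.float64(-87.9), np.float64(91.4), np.float64(1.8)] [np.float64(0.0336), np.float64(0.0337), np.float64(0.034), np.float64(0.0332)]
knob [0.452808  0.0911336 0.066    ] [0.38346817 0.08915729 0.29682511]
depth [0.45596672 0.09070823 0.06537258] [0.48392848 0.0743198  0.0367215 ]
```

Emit:
step_arm:
  newtons: 45
  series:
    - {"linear": [0,0.0005,0.03],"yaw": 0,"gripper": 0.1}
    - {"linear": [0,0,0.03],"yaw": 0,"gripper": 0.1}
    - {"linear": [0,0,0.025],"yaw": 0,"gripper": 0.1}
    - {"linear": [0,0,0.005],"yaw": 0,"gripper": 0.1}
    - {"linear": [0,0,0],"yaw": 0,"gripper": 0.1}

```text
time: 3.15
position: [0.4531, 0.09, 0.0432]
tool_rot: [-0.0, -0.0, 1.0, -0.0]
contact_force: [0.2, -0.4, 0.7]
grip_width: 0.0486
```

Emit:
step_arm:
  series:
    - {"linear": [0,0,0],"yaw": 0,"gripper": -1}
    - {"linear": [0,0,0],"yaw": 0,"gripper": -1}
    - {"linear": [0,0,0],"yaw": 0,"gripper": -1}
    - {"linear": [0,0,0],"yaw": 0,"gripper": -1}

```text
time: 3.55
position: [0.4538, 0.0904, 0.0443]
tool_rot: [0.001, -0.0, 1.0, 0.001]
contact_force: [-0.4, 1.9, 5.6]
grip_width: 0.0271
```

Emit:
step_arm:
  series:
    - {"linear": [0,0,-0.02],"yaw": 0,"gripper": -1}
    - {"linear": [0,0,-0.04],"yaw": 0,"gripper": -1}
    - {"linear": [0,-0.01,-0.045],"yaw": 0,"gripper": -1}
    - {"linear": [0,-0.025,-0.04],"yaw": 0,"gripper": -1}
    - {"linear": [0,-0.04,-0.02],"yaw": 0,"gripper": -1}
    - {"linear": [0,-0.045,0],"yaw": 0,"gripper": -1}
    - {"linear": [0,-0.04,0],"yaw": 0,"gripper": -1}
    - {"linear": [-0.01,-0.02,0],"yaw": 0,"gripper": -1}
    - {"linear": [0,0,0],"yaw": 0,"gripper": -1}
    - {"linear": [0,0,0],"yaw": 0,"gripper": -1}
    - {"linear": [0,0,0],"yaw": 0,"gripper": -1}

```text
time: 4.65
position: [0.4626, -0.0893, 0.2073]
tool_rot: [-0.0, -0.001, 1.0, 0.0]
contact_force: [0.1, -0.8, -2.6]
grip_width: 0.0267
```

Run:
```python
from h import *
for i in range(2): o=readout.get_obs(); f=grab('wrist'); print(o['position'].round(4),o['grip_width'],o['contact_force'])
cv2.imwrite('pics/w5.png',f['pixels']); pickle.dump(f,open('w5.pkl','wb'))
```

```text
[ 0.4626 -0.0893  0.2073] 0.026709111869369053 [ 0.14735946 -0.80463554 -2.64980135]
[ 0.4626 -0.0892  0.2075] 0.026792086127730704 [-0.77014429 -0.07253358 -1.89585492]
```

View pics/w5.png

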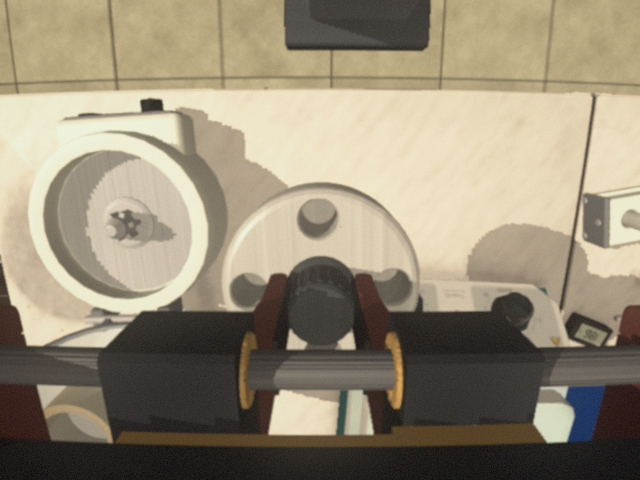

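Emit:
step_arm:
  series:
    - {"linear": [0,-0.045,0],"yaw": 0,"gripper": -1}
    - {"linear": [0,0,0],"yaw": 0,"gripper": -1}
    - {"linear": [0,0,0],"yaw": 0,"gripper": -1}
    - {"linear": [0,0,0],"yaw": 0,"gripper": -1}

```text
time: 5.15
position: [0.4629, -0.1342, 0.2077]
tool_rot: [0.0, -0.001, 1.0, 0.0]
contact_force: [0.2, -0.4, -3.1]
grip_width: 0.0273
```

Run:
```python
from h import *
for i in range(2): o=readout.get_obs(); f=grab('wrist'); print(o['position'].round(4),o['grip_width'],o['contact_force'])
pickle.dump(f,open('w6.pkl','wb'))
cv2.imwrite('pics/w6.png',f['pixels'])
show(load('w5'),(80,180,180,270),'w5c',6)
show(f,(20,110,260,330),'w6b')
```

```text
[ 0.4629 -0.1342  0.2077] 0.027338658112429946 [ 0.22777497 -0.40444376 -3.11024788]
[ 0.4629 -0.134   0.2078] 0.02678055865815257 [-0.4390184   0.70096456 -2.43405813]
w5c scale 6
w6b scale 2.727272727272727
```

View pics/w5c.png

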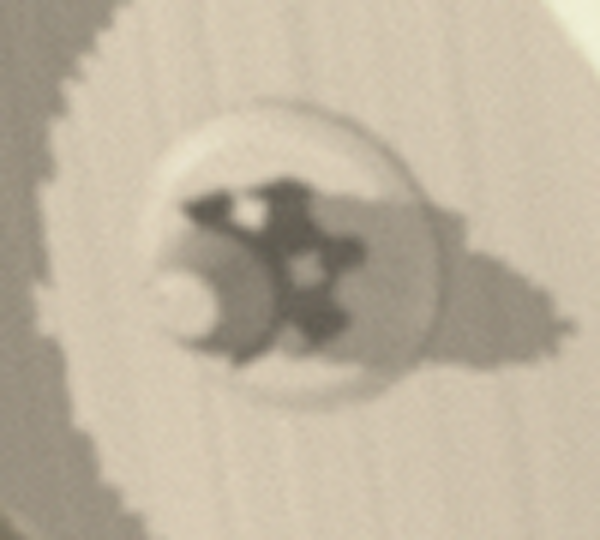

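View pics/w6b.png

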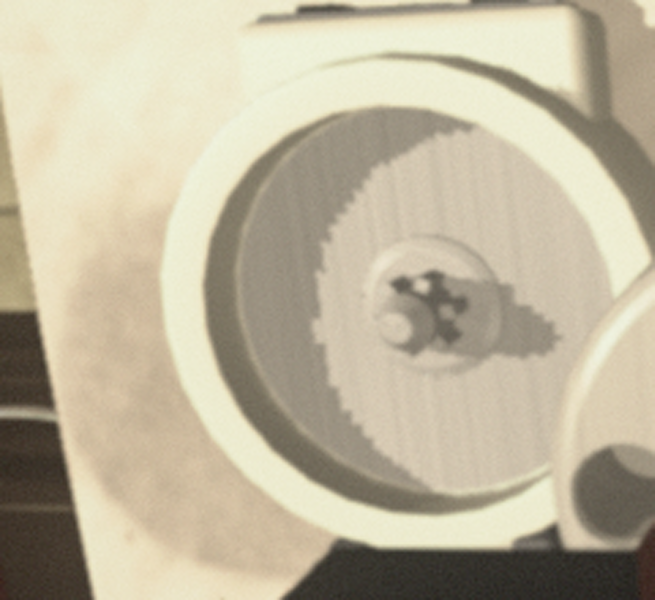

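Run:
```python
from h import *
a,b=load('w5'),load('w6')
X,e=tri([a,b],[(111.2,230.5),(166.3,229.5)]);print('tip',X.round(4),np.round(e,4))
for f,p,t in [(a,(129.2,222.3),(111.2,230.5)),(b,(178.6,221.8),(166.3,229.5))]:
    print('flange',onz(f,*p,.048),'tip@75',onz(f,*t,.075))
X,e=tri([a,b],[(129.2,222.3),(178.6,221.8)]);print('flange tri',X.round(4),np.round(e,4))
# rim: bright mask, ellipse via rays onto z=.066
for f,box in [(a,(20,100,235,320)),(b,(60,100,262,330))]:
    hsv=cv2.cvtColor(f['pixels'],cv2.COLOR_BGR2HSV); print(hsv[225,40] , hsv[225,70],hsv[225,205])
C=[(208,208),(290,195),(350,250),(325,320),(240,355)]
for z in (.062,):
    for c in C: print(z,c,onz(a,c[0]/6+80,c[1]/6+180,z).round(4))
D=[(400,284),(434,277),(459,300),(447,332),(411,348)]
for c in D: print(c,onz(b,c[0]/2.727+20,c[1]/2.727+110,.062).round(4))
show(b,(140,185,220,255),'w6c',7.5)
```

```text
tip [ 0.463  -0.2571  0.0777] [0.0002 0.0002]
flange [ 0.462999   -0.25684132  0.048     ] tip@75 [ 0.46384049 -0.2586412   0.075     ]
flange [ 0.4630501  -0.25794186  0.048     ] tip@75 [ 0.46345347 -0.25819043  0.075     ]
flange tri [ 0.4648 -0.261   0.04  ] [0. 0.]
[ 28  33 237] [ 19  40 158] [ 27  35 238]
[ 22  48 234] [ 18  59 206] [ 21  44 149]
0.062 (208, 208) [ 0.4535 -0.2612  0.062 ]
0.062 (290, 195) [ 0.4517 -0.2493  0.062 ]
0.062 (350, 250) [ 0.4594 -0.2417  0.062 ]
0.062 (325, 320) [ 0.4694 -0.2465  0.062 ]
0.062 (240, 355) [ 0.4745 -0.2594  0.062 ]
(400, 284) [ 0.4535 -0.262   0.062 ]
(434, 277) [ 0.4514 -0.2514  0.062 ]
(459, 300) [ 0.4585 -0.2443  0.062 ]
(447, 332) [ 0.4685 -0.2489  0.062 ]
(411, 348) [ 0.4735 -0.2606  0.062 ]
w6c scale 7.5
```

View pics/w6c.png

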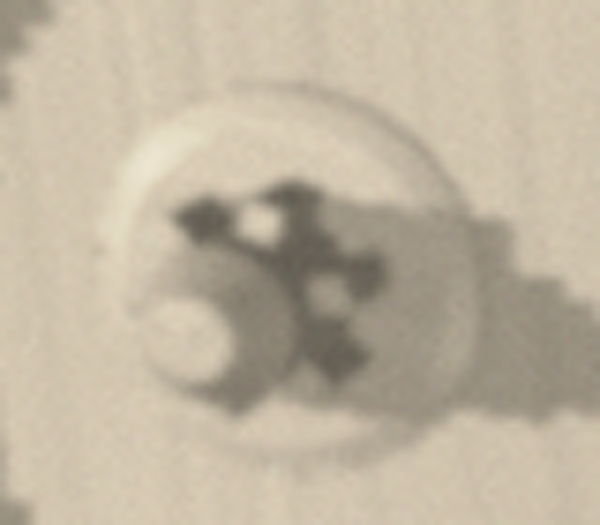

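Run:
```python
from h import *
b=load('w5'); show(b,(215,170,425,350),'w5r',3.3)
```

```text
w5r scale 3.3
```

View pics/w5r.png

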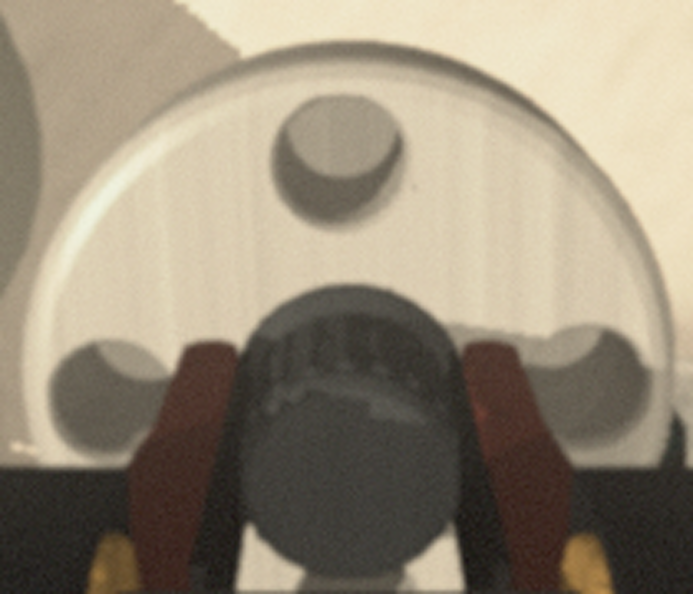

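Run:
```python
from h import *
b=load('w5'); tc=np.array([.4626,-.0893,.2073])
z=tc[2]-.0048
F,L,Rr=[onz(b,215+x/3.3,170+y/3.3,z) for x,y in [(338,161),(109,397),(591,387)]]
print(F-tc,L-tc,Rr-tc); c=(L+Rr)/2
print('c',c-tc,np.linalg.norm(L-Rr),np.degrees(np.arctan2(*(Rr-L)[1::-1])),'front',np.linalg.norm(F-c), np.degrees(np.arctan2(*(F-c)[1::-1])))
```

```text
[-0.03498438 -0.00232396 -0.0048    ] [-0.0007699  -0.03484124 -0.0048    ] [-0.00244722  0.03349444 -0.0048    ]
c [-0.00160856 -0.0006734  -0.0048    ] 0.0683562603531114 91.40605909004688 front 0.033416608631574106 -177.16880249256
```

Emit:
step_arm:
  series:
    - {"linear": [-0.0016,-0.041,0],"yaw": 0,"gripper": -1}
    - {"linear": [0,-0.041,0],"yaw": 0,"gripper": -1}
    - {"linear": [0,-0.041,0],"yaw": 0,"gripper": -1}
    - {"linear": [0,0,0.02],"yaw": -0.08,"gripper": -1}
    - {"linear": [0,0,0.04],"yaw": -0.077,"gripper": -1}
    - {"linear": [0,0,0.02],"yaw": 0,"gripper": -1}
    - {"linear": [0,0,0],"yaw": 0,"gripper": -1}
    - {"linear": [0,0,0],"yaw": 0,"gripper": -1}
    - {"linear": [0,0,0],"yaw": 0,"gripper": -1}

```text
time: 6.15
position: [0.4655, -0.2582, 0.1299]
tool_rot: [0.001, -0.079, 0.997, -0.001]
contact_force: [-0.1, 0.8, -2.3]
grip_width: 0.0271
```

Run:
```python
from h import *
for i in range(3):
    o=readout.get_obs(); f=grab('wrist'); print(o['position'].round(4),o['tool_rot'].round(4),o['contact_force'].round(2))
cv2.imwrite('pics/w7.png',f['pixels'])
f=grab('scene'); pickle.dump(f,open('s7.pkl','wb')); show(f,(240,180,440,380),'s7',3)
```

```text
[ 0.4655 -0.2582  0.1299] [ 0.0014 -0.0788  0.9969 -0.001 ] [-0.11  0.78 -2.3 ]
[ 0.4655 -0.2583  0.1301] [ 0.0015 -0.0787  0.9969 -0.0011] [ 0.07 -0.44 -2.64]
[ 0.4654 -0.2583  0.1298] [ 0.0014 -0.0787  0.9969 -0.001 ] [ 0.3   0.53 -2.13]
s7 scale 3
```

View pics/s7.png

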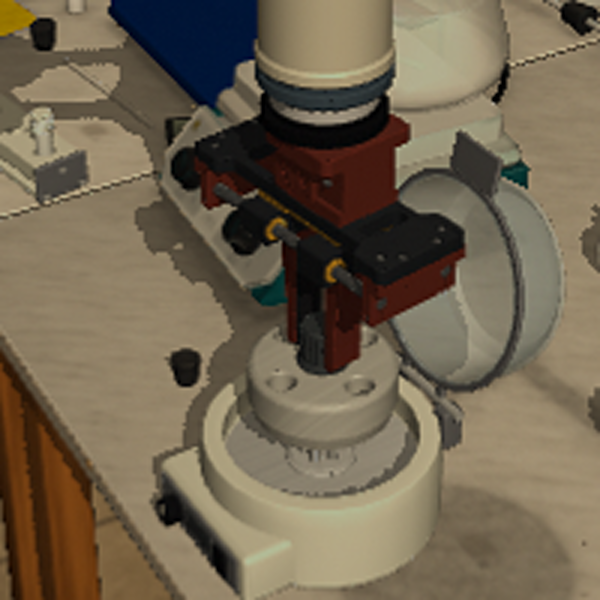

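View pics/w7.png

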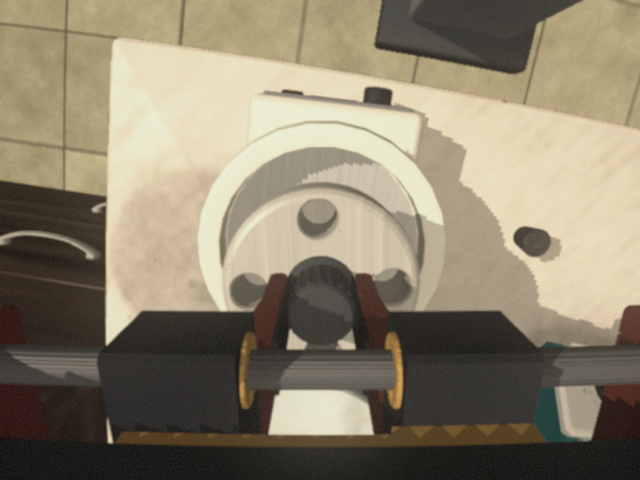

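Emit:
step_arm:
  series:
    - {"linear": [0.001,0.001,0],"yaw": 0,"gripper": -1}
    - {"linear": [0,0,0.01],"yaw": 0,"gripper": -1}
    - {"linear": [0,0,0.005],"yaw": 0,"gripper": -1}
    - {"linear": [0,0,0.005],"yaw": 0,"gripper": -1}
    - {"linear": [0,0,0],"yaw": 0,"gripper": -1}

```text
time: 6.85
position: [0.463, -0.2572, 0.1063]
tool_rot: [-0.001, -0.078, 0.997, 0.0]
contact_force: [0.5, -1.5, -3.9]
grip_width: 0.0269
```

Emit:
step_arm:
  series:
    - {"linear": [0,0,0.002],"yaw": 0,"gripper": -1}
    - {"linear": [0,0,0],"yaw": 0,"gripper": -1}

```text
time: 7.05
position: [0.4633, -0.2572, 0.1055]
tool_rot: [-0.0, -0.079, 0.997, 0.0]
contact_force: [0.6, -0.6, -3.4]
grip_width: 0.027
```

Run:
```python
from h import *
for i in range(3):
    o=readout.get_obs(); f=grab('wrist'); print(o['position'].round(4),o['tool_rot'].round(4),o['contact_force'].round(2))
```

```text
[ 0.4633 -0.2572  0.1055] [-1.000e-04 -7.850e-02  9.969e-01  1.000e-04] [ 0.55 -0.56 -3.41]
[ 0.4633 -0.2572  0.1056] [-0.     -0.0785  0.9969  0.    ] [-0.08 -0.8  -3.58]
[ 0.4633 -0.2572  0.1057] [ 0.     -0.0785  0.9969  0.    ] [ 0.75 -0.57 -3.77]
```

Emit:
step_arm:
  series:
    - {"linear": [-0.0008,0,0.002],"yaw": 0,"gripper": -1}
    - {"linear": [0,0,0.001],"yaw": 0,"gripper": -1}
    - {"linear": [0,0,0],"yaw": 0,"gripper": -1}

```text
time: 7.5
position: [0.464, -0.257, 0.1023]
tool_rot: [-0.0, -0.079, 0.997, 0.0]
contact_force: [0.5, 0.9, -4.2]
grip_width: 0.027
```

Emit:
step_arm:
  series:
    - {"linear": [0,0,0.001],"yaw": 0,"gripper": -1}
    - {"linear": [0,0,0.001],"yaw": 0,"gripper": -1}
    - {"linear": [0,0,0],"yaw": 0,"gripper": -1}

```text
time: 7.8
position: [0.464, -0.2571, 0.1004]
tool_rot: [-0.0, -0.079, 0.997, 0.0]
contact_force: [-1.3, 0.7, -3.5]
grip_width: 0.027
```

Emit:
step_arm:
  series:
    - {"linear": [0,0,0.001],"yaw": 0,"gripper": -1}
    - {"linear": [0,0,0.001],"yaw": 0,"gripper": -1}
    - {"linear": [0,0,0],"yaw": 0,"gripper": -1}

```text
time: 8.1
position: [0.464, -0.2571, 0.0984]
tool_rot: [-0.0, -0.079, 0.997, 0.0]
contact_force: [0.5, 1.0, -1.8]
grip_width: 0.0272
```

Emit:
step_arm:
  series:
    - {"linear": [0,0,0.001],"yaw": 0,"gripper": -1}
    - {"linear": [0,0,0.001],"yaw": 0,"gripper": -1}
    - {"linear": [0,0,0],"yaw": 0,"gripper": -1}

```text
time: 8.4
position: [0.464, -0.2571, 0.0964]
tool_rot: [-0.0, -0.079, 0.997, 0.0]
contact_force: [0.2, -0.6, -2.4]
grip_width: 0.0268
```

Emit:
step_arm:
  series:
    - {"linear": [0,0,0.001],"yaw": 0,"gripper": -1}
    - {"linear": [0,0,0.001],"yaw": 0,"gripper": -1}
    - {"linear": [0,0,0.001],"yaw": 0,"gripper": -1}
    - {"linear": [0,0,0],"yaw": 0,"gripper": -1}

```text
time: 8.8
position: [0.4641, -0.2571, 0.0934]
tool_rot: [-0.0, -0.079, 0.997, 0.0]
contact_force: [-0.3, 0.1, -2.7]
grip_width: 0.0273
```

Emit:
step_arm:
  series:
    - {"linear": [0,0,0.001],"yaw": 0,"gripper": -1}
    - {"linear": [0,0,0.0005],"yaw": 0,"gripper": -1}
    - {"linear": [0,0,0],"yaw": 0,"gripper": -1}

```text
time: 9.1
position: [0.4642, -0.2572, 0.0924]
tool_rot: [0.0, -0.079, 0.997, -0.0]
contact_force: [-0.3, -0.3, -2.0]
grip_width: 0.0267
```

Emit:
step_arm:
  series:
    - {"linear": [0,0,0.001],"yaw": 0.02,"gripper": -1}
    - {"linear": [0,0,0],"yaw": -0.02,"gripper": -1}
    - {"linear": [0,0,0],"yaw": 0,"gripper": -1}

```text
time: 9.4
position: [0.4646, -0.2574, 0.0923]
tool_rot: [0.001, -0.079, 0.997, -0.001]
contact_force: [-1.2, 1.7, 4.5]
grip_width: 0.0272
```

Run:
```python
from h import *
for i in range(3):
    o=readout.get_obs(); f=grab('wrist'); print(o['position'].round(4),o['contact_force'].round(2),o['wrist_torque'].round(3))
pickle.dump(f,open('w8.pkl','wb'));cv2.imwrite('pics/w8.png',f['pixels'])
C=cloud(f)
print('face z', np.nanmedian(C[200:206,270:280,2]),[dep(f,u,v).round(4) for u,v in [(270,245),(290,215),(360,230)]])
f=grab('scene'); show(f,(240,180,440,380),'s8',3)
```

```text
[ 0.4646 -0.2574  0.0923] [-1.18  1.71  4.48] [ 0.249  0.288 -0.011]
[ 0.4646 -0.2574  0.0923] [-2.13  0.4   4.98] [ 0.287  0.231 -0.037]
[ 0.4646 -0.2574  0.0922] [-1.28  0.95  5.92] [0.263 0.232 0.016]
face z 0.08418055754054424 [array([ 0.4462, -0.2848,  0.0851]), array([ 0.4306, -0.2776,  0.0862]), array([ 0.4328, -0.2453,  0.0846])]
s8 scale 3
```

View pics/s8.png

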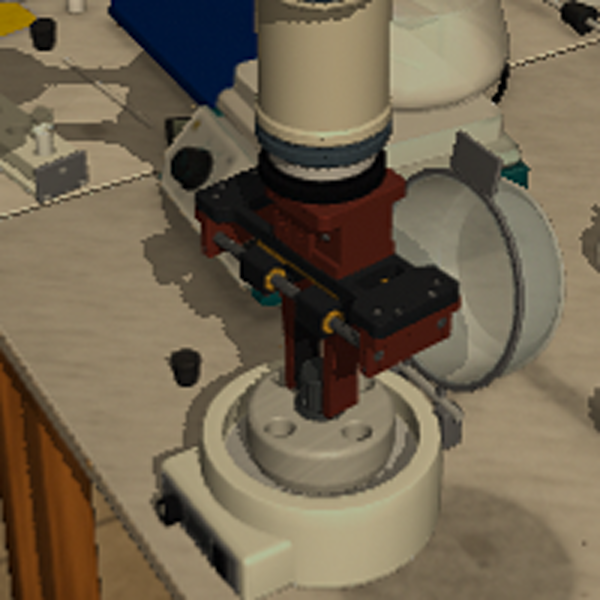

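View pics/w8.png

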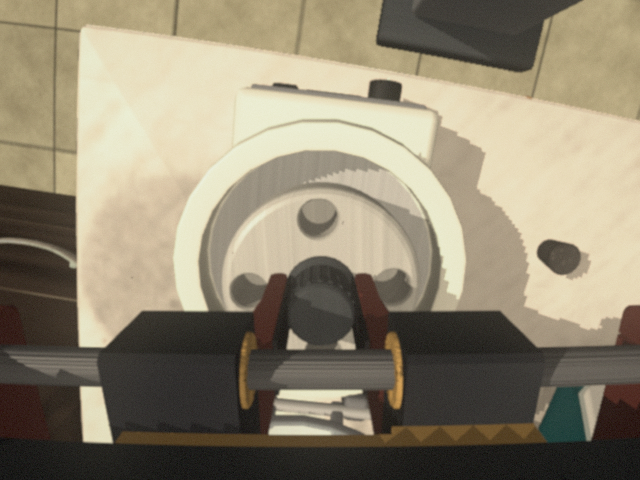

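Emit:
step_arm:
  series:
    - {"linear": [0,0,-0.001],"yaw": 0,"gripper": 0.0}
    - {"linear": [0,0,0],"yaw": 0,"gripper": 0.0}
    - {"linear": [0,0,0],"yaw": 0,"gripper": 0.0}
    - {"linear": [0,0,-0.01],"yaw": 0,"gripper": 0.0}
    - {"linear": [0,0,-0.04],"yaw": 0,"gripper": 0.0}
    - {"linear": [-0.01,0,-0.04],"yaw": 0,"gripper": 0.0}
    - {"linear": [-0.01,0,-0.03],"yaw": 0,"gripper": 0.0}
    - {"linear": [0,0,0],"yaw": 0,"gripper": 0.0}
    - {"linear": [0,0,0],"yaw": 0,"gripper": 0.0}
    - {"linear": [0,0,0],"yaw": 0,"gripper": 0.0}

```text
time: 10.6
position: [0.4833, -0.2537, 0.2105]
tool_rot: [-0.001, -0.079, 0.997, 0.001]
contact_force: [-0.3, 0.3, -0.9]
grip_width: 0.0439
```

Run:
```python
from h import *
for i in range(2):
    o=readout.get_obs(); f=grab('wrist'); print(o['position'].round(4),o['tool_rot'].round(4),o['contact_force'].round(2))
pickle.dump(f,open('w9.pkl','wb'));cv2.imwrite('pics/w9.png',f['pixels'])
show(f,(220,120,420,310),'w9c',3)
```

```text
[ 0.4833 -0.2537  0.2105] [-1.100e-03 -7.850e-02  9.969e-01  7.000e-04] [-0.27  0.29 -0.86]
[ 0.4831 -0.2537  0.2102] [-1.300e-03 -7.840e-02  9.969e-01  9.000e-04] [-0.09 -0.33 -0.25]
w9c scale 3
```

View pics/w9c.png

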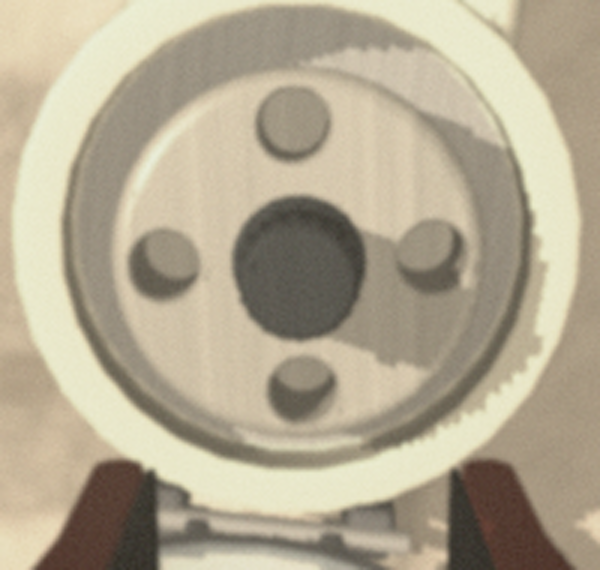

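View pics/w9.png

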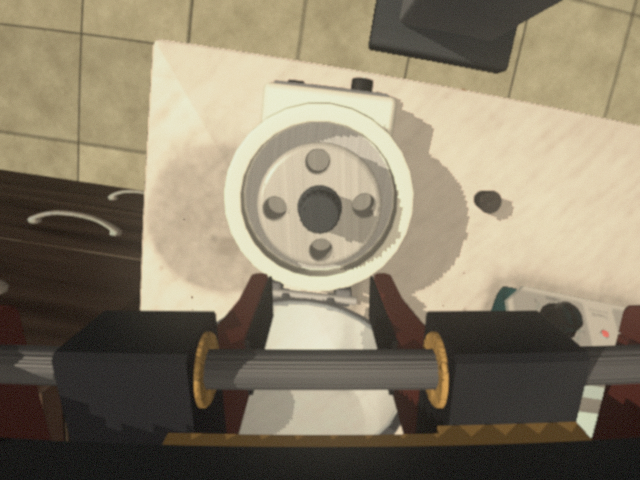

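Run:
```python
from h import *
f=load('w9')
P=[(220+x/3,120+y/3) for x,y in [(293,123),(164,263),(430,256),(302,388)]]
Q=np.array([onz(f,*p,.086) for p in P]); c=Q.mean(0);print(Q.round(4),c.round(4)); print([np.degrees(np.arctan2(*(q-c)[1::-1])).round(1) for q in Q],[np.linalg.norm(q-c).round(4) for q in Q])
print([dep(f,u,v).round(4) for u,v in [(300,185),(340,225),(320,212),(240,200)]])
# lid cloud
t=grab('top'); C=cloud(t); m=(C[...,2]>.07)&(C[...,0]>.52)&(C[...,1]<-.15)&(C[...,1]>-.37)&(C[...,0]<.75)
print(m.sum(), np.c_[C[m].min(0),C[m].max(0)].round(3))
pickle.dump(t,open('t9.pkl','wb'))
b=load('w3'); print('tubes', onz(b,449.7,185.2,.07),onz(b,553.5,167.4,.07))
```

```text
[[ 0.4303 -0.2652  0.086 ]
 [ 0.4697 -0.2919  0.086 ]
 [ 0.4575 -0.226   0.086 ]
 [ 0.4967 -0.2524  0.086 ]] [ 0.4636 -0.2589  0.086 ]
[np.float64(-169.3), np.float64(-79.4), np.float64(100.5), np.float64(11.1)] [np.float64(0.0338), np.float64(0.0336), np.float64(0.0334), np.float64(0.0338)]
[array([ 0.4501, -0.2755,  0.0838]), array([ 0.4751, -0.2409,  0.0868]), array([ 0.4624, -0.2583,  0.1143]), array([ 0.472 , -0.3225,  0.0647])]
1480 [[ 0.52   0.622]
 [-0.309 -0.182]
 [ 0.07   0.606]]
tubes [0.46177926 0.19919236 0.07      ] [0.44618195 0.28563402 0.07      ]
```

Emit:
step_arm:
  series:
    - {"linear": [0,0,0],"yaw": -0.03,"gripper": -0.25}
    - {"linear": [-0.0064,0.045,0],"yaw": 0,"gripper": -0.25}
    - {"linear": [-0.0064,0.045,0],"yaw": 0,"gripper": -0.25}
    - {"linear": [-0.0064,0.045,0],"yaw": 0,"gripper": -0.25}
    - {"linear": [-0.0064,0.045,0],"yaw": 0,"gripper": -0.25}
    - {"linear": [-0.0064,0.045,0],"yaw": 0,"gripper": -0.25}
    - {"linear": [-0.0064,0.045,0],"yaw": 0,"gripper": -0.25}
    - {"linear": [-0.0064,0.045,0],"yaw": 0,"gripper": -0.25}
    - {"linear": [-0.0064,0.045,0],"yaw": 0,"gripper": -0.25}
    - {"linear": [-0.0064,0.045,0],"yaw": 0,"gripper": -0.25}
    - {"linear": [-0.0064,0.045,0.02],"yaw": 0,"gripper": -0.25}
    - {"linear": [0,0,0.03],"yaw": 0,"gripper": -0.25}

```text
time: 11.95
position: [0.4628, 0.205, 0.163]
tool_rot: [0.002, -0.097, 0.995, 0.001]
contact_force: [0.0, -0.8, -0.6]
grip_width: 0.0328
```

Emit:
step_arm:
  series:
    - {"linear": [0,0,0.02],"yaw": 0,"gripper": -0.25}
    - {"linear": [0,0,0],"yaw": 0,"gripper": -0.25}
    - {"linear": [0,0,0],"yaw": 0,"gripper": -0.25}
    - {"linear": [0,0,0],"yaw": 0,"gripper": -0.25}

```text
time: 12.35
position: [0.4637, 0.1999, 0.1439]
tool_rot: [0.001, -0.093, 0.996, 0.0]
contact_force: [-0.8, -0.4, -0.2]
grip_width: 0.0328
```

Run:
```python
from h import *
for i in range(2):
    o=readout.get_obs(); f=grab('wrist'); print(o['position'].round(4),o['tool_rot'].round(4),o['contact_force'].round(2))
pickle.dump(f,open('w10.pkl','wb'));cv2.imwrite('pics/w10.png',f['pixels'])
```

```text
[0.4637 0.1999 0.1439] [ 1.200e-03 -9.330e-02  9.956e-01  3.000e-04] [-0.8  -0.4  -0.23]
[0.4638 0.1999 0.144 ] [ 1.400e-03 -9.320e-02  9.956e-01  3.000e-04] [-0.04  0.01 -0.16]
```

View pics/w10.png

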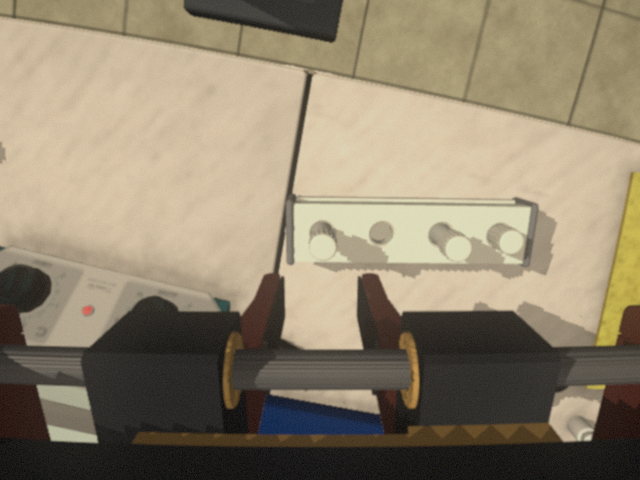

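Run:
```python
from h import *
f=load('w10'); show(f,(280,180,550,290),'w10c',2.9)
for th in (205,212,220): print(th,[(np.round(x[:3],1),np.round(x[3],1)) for x in blobs(f,(300,210,530,262),th,255)])
```

```text
w10c scale 2.9
205 [(array([337.9, 257.6,  58. ]), array([337.3, 257.4,   7.4,  14.9])), (array([457.6, 248.5, 417. ]), array([457.6, 248.5,  22.6,  23.6])), (array([510.7, 241.6, 337.5]), array([510.7, 241.6,  19.9,  21.7])), (array([ 402.6,  229.4, 6061.5]), array([402.3, 232.3,  56.5, 225. ]))]
212 [(array([457.7, 248.3, 368.5]), array([457.7, 248.3,  21.1,  22.3])), (array([510.5, 241.5, 291. ]), array([510.5, 241.5,  18.6,  20. ])), (array([ 403.3,  228.6, 5690. ]), array([400.9, 232. ,  55.2, 225.5]))]
220 []
```

View pics/w10c.png

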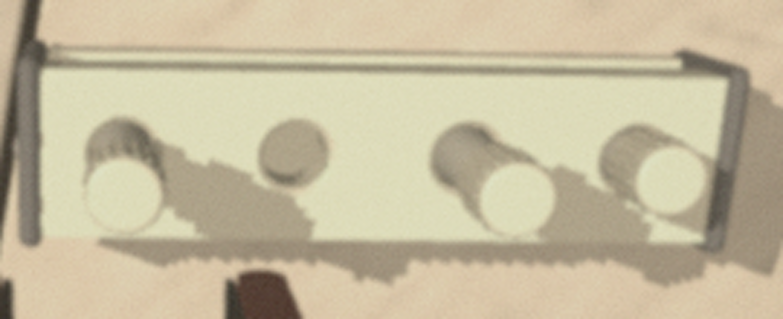

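Run:
```python
from h import *
f=load('w10');b=load('w3')
tc=np.array([.4638,.1999]);th=2*.0933
for n,p,q in [('A',(322.6,247.6),(449.7,185.2)),('B',(457.6,248.4),(553.5,167.4))]:
    X=onz(f,*p,.07); print(n,X.round(4),'tri',[np.round(v,4) for v in tri([f,b],[p,q])])
    d=X[:2]+[.0012,.0011]-tc; print('tool move',-(d[0]*np.cos(th)+d[1]*np.sin(th)),-d[0]*np.sin(th)+d[1]*np.cos(th))
```

```text
A [0.462  0.1999 0.07  ] tri [array([0.4622, 0.1998, 0.0686]), array([0.0003, 0.0003])]
tool move 0.0003713173649023242 0.0011632019422429737
B [0.4463 0.2856 0.07  ] tri [array([0.4462, 0.2853, 0.0706]), array([0., 0.])]
tool move -0.00013129158038178296 0.08830221034411982
```

Emit:
step_arm:
  newtons: 20
  series:
    - {"linear": [0.0003,0.001,0.03],"yaw": 0,"gripper": -0.25}
    - {"linear": [0,0,0.03],"yaw": 0,"gripper": -0.25}
    - {"linear": [0,0,0.03],"yaw": 0,"gripper": -0.25}
    - {"linear": [0,0,0.01],"yaw": 0,"gripper": -0.25}
    - {"linear": [0,0,0],"yaw": 0,"gripper": -0.25}
    - {"linear": [0,0,0],"yaw": 0,"gripper": -1}
    - {"linear": [0,0,0],"yaw": 0,"gripper": -1}
    - {"linear": [0,0,0],"yaw": 0,"gripper": -1}
    - {"linear": [0,0,0],"yaw": 0,"gripper": -1}

```text
time: 13.35
position: [0.4637, 0.2013, 0.0442]
tool_rot: [0.002, -0.093, 0.996, 0.0]
contact_force: [-0.4, 0.4, 5.6]
grip_width: 0.0166
```

Emit:
step_arm:
  series:
    - {"linear": [0,0,-0.02],"yaw": 0,"gripper": -1}
    - {"linear": [0,0,-0.04],"yaw": 0,"gripper": -1}
    - {"linear": [0,0,-0.04],"yaw": 0,"gripper": -1}
    - {"linear": [0,-0.02,-0.04],"yaw": 0,"gripper": -1}
    - {"linear": [0.005,-0.045,-0.02],"yaw": 0,"gripper": -1}
    - {"linear": [0.005,-0.048,0],"yaw": 0,"gripper": -1}
    - {"linear": [0.005,-0.048,0],"yaw": 0,"gripper": -1}
    - {"linear": [0.005,-0.048,0],"yaw": 0,"gripper": -1}
    - {"linear": [0.005,-0.048,0],"yaw": 0,"gripper": -1}
    - {"linear": [0.005,-0.048,0],"yaw": 0,"gripper": -1}
    - {"linear": [0.005,-0.048,0],"yaw": 0,"gripper": -1}
    - {"linear": [0.005,-0.048,0],"yaw": 0,"gripper": -1}

```text
time: 14.55
position: [0.4976, -0.2024, 0.2024]
tool_rot: [0.0, -0.093, 0.996, -0.0]
contact_force: [1.1, -0.2, -0.2]
grip_width: 0.0171
```

Emit:
step_arm:
  series:
    - {"linear": [0.01,-0.047,0],"yaw": 0,"gripper": -1}
    - {"linear": [0,-0.003,0.015],"yaw": 0,"gripper": -1}
    - {"linear": [0,0,0.015],"yaw": 0,"gripper": -1}
    - {"linear": [0,0,0],"yaw": 0,"gripper": -1}
    - {"linear": [0,0,0],"yaw": 0,"gripper": -1}
    - {"linear": [0,0,0],"yaw": 0,"gripper": -1}

```text
time: 15.15
position: [0.4978, -0.2502, 0.173]
tool_rot: [0.001, -0.094, 0.996, -0.0]
contact_force: [0.1, 0.4, 0.2]
grip_width: 0.0165
```

Run:
```python
from h import *
for i in range(3):
    o=readout.get_obs(); f=grab('wrist'); print(o['position'].round(4),o['tool_rot'].round(4),o['contact_force'].round(2))
pickle.dump(f,open('w11.pkl','wb'));cv2.imwrite('pics/w11.png',f['pixels'])
f=grab('scene'); show(f,(240,180,440,380),'s11',3)
```

```text
[ 0.4978 -0.2502  0.173 ] [ 5.000e-04 -9.440e-02  9.955e-01 -3.000e-04] [0.06 0.36 0.21]
[ 0.4979 -0.2504  0.1732] [ 7.000e-04 -9.440e-02  9.955e-01 -4.000e-04] [ 0.08 -0.21 -0.06]
[ 0.4979 -0.2506  0.1733] [ 7.000e-04 -9.420e-02  9.955e-01 -5.000e-04] [-0.54  0.25 -0.69]
s11 scale 3
```

View pics/w11.png

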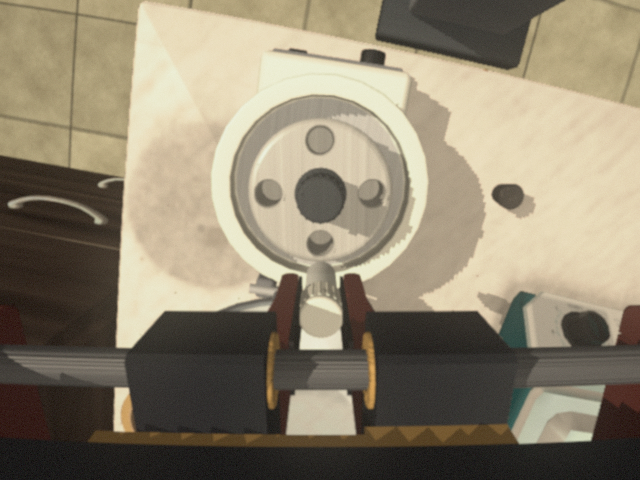

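View pics/s11.png

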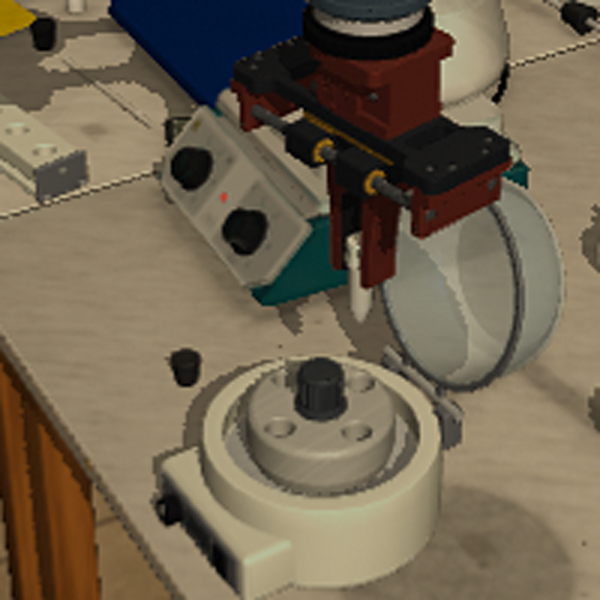

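Run:
```python
from h import *
f=load('s7'); print([dep(f,u,v).round(3) for u,v in [(395,228),(398,233),(402,241),(399,226)]])
t=load('t9'); show(t,(380,180,500,310),'t9c',4.5)
C=cloud(t); 
for v in range(196,240,3): print(v,[tuple(C[v,u].round(3)) for u in (425,440,455)])
f=load('w11')
P=[(319.5,139.5),(268,192.5),(371.5,189.5)]
Q=np.array([onz(f,*p,.086) for p in P]);print(Q.round(4),(Q[1]+Q[2])/2, f['T'][:3,3])
```

```text
[array([ 0.575, -0.242,  0.237]), array([ 0.574, -0.255,  0.232]), array([ 0.017, -1.01 ,  0.817]), array([ 0.719, -0.06 ,  0.101])]
t9c scale 4.5
196 [(np.float64(0.668), np.float64(-0.249), np.float64(0.003)), (np.float64(0.668), np.float64(-0.295), np.float64(0.0)), (np.float64(0.659), np.float64(-0.33), np.float64(0.042))]
199 [(np.float64(0.66), np.float64(-0.25), np.float64(-0.003)), (np.float64(0.658), np.float64(-0.294), np.float64(0.003)), (np.float64(0.655), np.float64(-0.336), np.float64(0.016))]
202 [(np.float64(0.65), np.float64(-0.249), np.float64(0.0)), (np.float64(0.617), np.float64(-0.254), np.float64(0.198)), (np.float64(0.649), np.float64(-0.34), np.float64(-0.003))]
205 [(np.float64(0.612), np.float64(-0.217), np.float64(0.184)), (np.float64(0.608), np.float64(-0.252), np.float64(0.208)), (np.float64(0.612), np.float64(-0.298), np.float64(0.177))]
208 [(np.float64(0.602), np.float64(-0.214), np.float64(0.198)), (np.float64(0.6), np.float64(-0.252), np.float64(0.208)), (np.float64(0.602), np.float64(-0.295), np.float64(0.189))]
211 [(np.float64(0.595), np.float64(-
[... 1262 characters left out ...]
.float64(0.551), np.float64(-0.23), np.float64(0.086)), (np.float64(0.55), np.float64(-0.273), np.float64(0.087)), (np.float64(0.493), np.float64(-0.199), np.float64(0.605))]
235 [(np.float64(0.542), np.float64(-0.229), np.float64(0.093)), (np.float64(0.543), np.float64(-0.274), np.float64(0.079)), (np.float64(0.488), np.float64(-0.2), np.float64(0.599))]
238 [(np.float64(0.536), np.float64(-0.233), np.float64(0.066)), (np.float64(0.535), np.float64(-0.276), np.float64(0.066)), (np.float64(0.482), np.float64(-0.199), np.float64(0.599))]
[[ 0.4304 -0.2654  0.086 ]
 [ 0.4697 -0.2921  0.086 ]
 [ 0.4551 -0.2263  0.086 ]] [ 0.46240805 -0.25920354  0.086     ] [ 0.42898071 -0.26445541  0.33511174]
```

View pics/t9c.png

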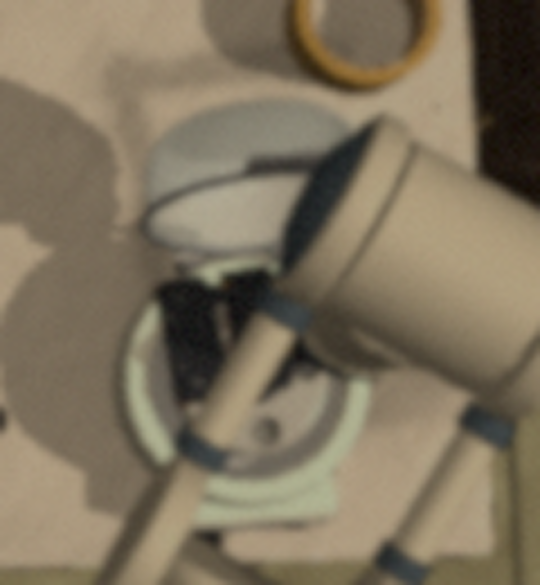

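Emit:
step_arm:
  series:
    - {"linear": [0,-0.0008,0.02],"yaw": 0,"gripper": -1}
    - {"linear": [0,0,0.02],"yaw": 0,"gripper": -1}
    - {"linear": [0,0,0.005],"yaw": 0,"gripper": -1}
    - {"linear": [0,0,0.005],"yaw": 0,"gripper": -1}
    - {"linear": [0,0,0],"yaw": 0,"gripper": -1}
    - {"linear": [0,0,0],"yaw": 0,"gripper": -1}

```text
time: 15.95
position: [0.4979, -0.2524, 0.1232]
tool_rot: [0.001, -0.093, 0.996, -0.0]
contact_force: [0.2, 0.6, 0.1]
grip_width: 0.0166
```

Run:
```python
from h import *
for i in range(2):
    o=readout.get_obs(); f=grab('wrist'); print(o['position'].round(4),o['tool_rot'].round(4),o['contact_force'].round(2))
pickle.dump(f,open('w12.pkl','wb'));cv2.imwrite('pics/w12.png',f['pixels']); show(f,(240,200,400,340),'w12c',4)
f=grab('scene'); show(f,(300,280,400,380),'s12',6)
```

```text
[ 0.4979 -0.2524  0.1232] [ 6.000e-04 -9.350e-02  9.956e-01 -5.000e-04] [0.24 0.61 0.13]
[ 0.4979 -0.2524  0.1233] [ 7.000e-04 -9.350e-02  9.956e-01 -5.000e-04] [0.15 0.23 0.69]
w12c scale 4
s12 scale 6
```

View pics/w12c.png

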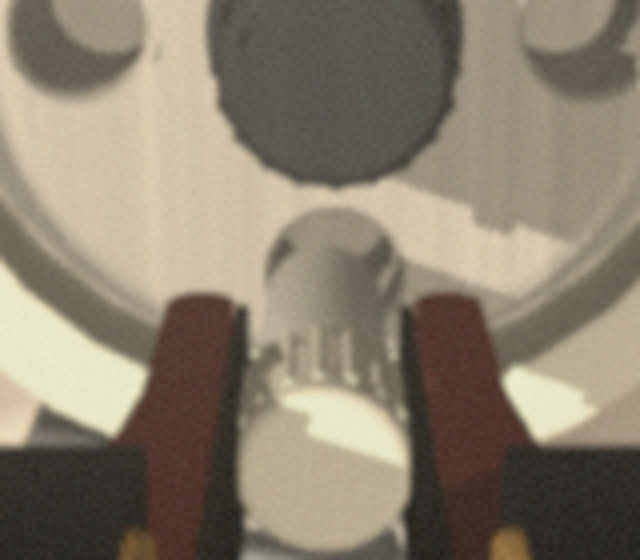

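View pics/s12.png

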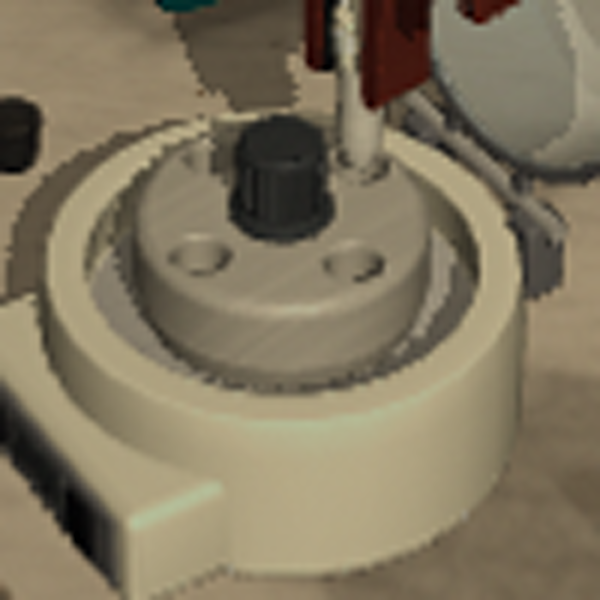

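Emit:
step_arm:
  series:
    - {"linear": [0,0.0011,0],"yaw": 0,"gripper": -1}
    - {"linear": [0,0,0.004],"yaw": 0,"gripper": -1}
    - {"linear": [0,0,0.004],"yaw": 0,"gripper": -1}
    - {"linear": [0,0,0],"yaw": 0,"gripper": -1}

```text
time: 16.5
position: [0.4969, -0.2509, 0.113]
tool_rot: [-0.001, -0.093, 0.996, 0.0]
contact_force: [0.1, 1.1, -0.9]
grip_width: 0.0167
```

Emit:
step_arm:
  series:
    - {"linear": [0,0,0.005],"yaw": 0,"gripper": -1}
    - {"linear": [0,0,0.005],"yaw": 0,"gripper": -1}
    - {"linear": [0,0,0],"yaw": 0,"gripper": -1}

```text
time: 16.8
position: [0.4971, -0.2509, 0.103]
tool_rot: [-0.0, -0.093, 0.996, 0.0]
contact_force: [0.7, -0.2, -1.2]
grip_width: 0.0168
```

Emit:
step_arm:
  series:
    - {"linear": [-0.0005,0,0.004],"yaw": 0,"gripper": -1}
    - {"linear": [0,0,0.004],"yaw": 0,"gripper": -1}
    - {"linear": [0,0,0.002],"yaw": 0,"gripper": -1}
    - {"linear": [0,0,0],"yaw": 0,"gripper": -1}

```text
time: 17.2
position: [0.4976, -0.2509, 0.0936]
tool_rot: [-0.0, -0.093, 0.996, 0.0]
contact_force: [0.4, 0.2, 0.2]
grip_width: 0.0171
```

Emit:
step_arm:
  series:
    - {"linear": [0,0,0.001],"yaw": 0,"gripper": -1}
    - {"linear": [0,0,0.001],"yaw": 0,"gripper": -1}
    - {"linear": [0,0,0.001],"yaw": 0,"gripper": -1}
    - {"linear": [0,0,0],"yaw": 0,"gripper": -1}

```text
time: 17.6
position: [0.4977, -0.251, 0.091]
tool_rot: [-0.0, -0.093, 0.996, 0.0]
contact_force: [0.1, -0.6, -0.4]
grip_width: 0.0168
```

Emit:
step_arm:
  series:
    - {"linear": [0,0,0.001],"yaw": 0,"gripper": -1}
    - {"linear": [0,0,0.0005],"yaw": 0,"gripper": -1}
    - {"linear": [0,0,0],"yaw": 0,"gripper": -1}

```text
time: 17.9
position: [0.498, -0.2512, 0.0901]
tool_rot: [0.0, -0.093, 0.996, -0.0]
contact_force: [0.2, -0.5, 1.8]
grip_width: 0.0166
```

Emit:
step_arm:
  series:
    - {"linear": [0,0,0],"yaw": 0,"gripper": -0.25}
    - {"linear": [0,0,0],"yaw": 0,"gripper": -0.25}
    - {"linear": [0,0,0],"yaw": 0,"gripper": -0.25}
    - {"linear": [0,0,-0.01],"yaw": 0,"gripper": -0.25}
    - {"linear": [0,0,-0.03],"yaw": 0,"gripper": -0.25}
    - {"linear": [0,0,-0.04],"yaw": 0,"gripper": -0.25}
    - {"linear": [-0.0,0.02,-0.035],"yaw": 0,"gripper": -0.25}
    - {"linear": [-0.005,0.047,0],"yaw": 0,"gripper": -0.25}
    - {"linear": [-0.005,0.047,0],"yaw": 0,"gripper": -0.25}
    - {"linear": [-0.005,0.047,0],"yaw": 0,"gripper": -0.25}
    - {"linear": [-0.005,0.047,0],"yaw": 0,"gripper": -0.25}
    - {"linear": [-0.005,0.047,0],"yaw": 0,"gripper": -0.25}

```text
time: 19.1
position: [0.4744, 0.0058, 0.2056]
tool_rot: [0.001, -0.093, 0.996, -0.0]
contact_force: [0.4, -0.4, 0.6]
grip_width: 0.0331
```

Emit:
step_arm:
  series:
    - {"linear": [-0.005,0.047,0],"yaw": 0,"gripper": -0.25}
    - {"linear": [-0.005,0.047,0],"yaw": 0,"gripper": -0.25}
    - {"linear": [-0.005,0.047,0],"yaw": 0,"gripper": -0.25}
    - {"linear": [-0.005,0.047,0],"yaw": 0,"gripper": -0.25}
    - {"linear": [-0.005,0.047,0],"yaw": 0,"gripper": -0.25}
    - {"linear": [0,0.047,0.02],"yaw": 0,"gripper": -0.25}
    - {"linear": [0,0,0.04],"yaw": 0,"gripper": -0.25}
    - {"linear": [0,0,0],"yaw": 0,"gripper": -0.25}
    - {"linear": [0,0,0],"yaw": 0,"gripper": -0.25}
    - {"linear": [0,0,0],"yaw": 0,"gripper": -0.25}

```text
time: 20.1
position: [0.4483, 0.2845, 0.1478]
tool_rot: [0.002, -0.093, 0.996, 0.001]
contact_force: [0.0, 0.3, 0.3]
grip_width: 0.0332
```

Run:
```python
from h import *
for i in range(2):
    o=readout.get_obs(); f=grab('wrist'); print(o['position'].round(4),o['tool_rot'].round(4),o['contact_force'].round(2))
pickle.dump(f,open('w13.pkl','wb'));cv2.imwrite('pics/w13.png',f['pixels'])
for th in (195,200,205,212): print(th,[(np.round(x[:3],1),np.round(x[3],1)) for x in blobs(f,(250,200,420,280),th,255)])
f=grab('scene'); show(f,(300,280,400,380),'s13',6)
```

```text
[0.4483 0.2845 0.1478] [ 1.600e-03 -9.280e-02  9.957e-01  6.000e-04] [0.04 0.32 0.31]
[0.4485 0.2845 0.148 ] [ 1.900e-03 -9.260e-02  9.957e-01  8.000e-04] [-0.49 -0.53  0.87]
195 [(array([392.5, 274.9, 222. ]), array([392.8, 274.6,   9.4,  47.6])), (array([308.5, 273.6, 917. ]), array([305.9, 273.8,  11.3, 140.3])), (array([389. , 242.3, 474. ]), array([390.8, 243.3,  21.2,  39.2])), (array([ 314. ,  227.7, 6214.5]), array([314.2, 228.7,  59.2, 178. ]))]
200 [(array([389.2, 274.7, 158.5]), array([388.6, 274.7,   9.2,  24.9])), (array([308.5, 273.9, 821.5]), array([303.3, 274.1,  10.7, 135.5])), (array([340.9, 256.1,  81. ]), array([339.8, 255.9,   8.4,  19.5])), (array([388.9, 241.7, 429.5]), array([391.3, 243.3,  20.4,  38.8])), (array([ 313.4,  227.1, 5950. ]), array([310.7, 227.9,  56.1, 180.7]))]
205 [(array([297. , 274.2, 236. ]), array([296.6, 274.2,  10.8,  30.9])), (array([397.1, 257.1,  44. ]), array([396.3, 256.7,   5.4,  17.9])), (array([341.1, 256.3,  69. ]), array([340.4, 256.1,   8.2,  16.6])), (array([387.4, 239.1, 347. ]), array([387.4, 239.1,  20.7,  21.5])), (array([ 312.6,  227.1, 5805.5]), array([310. , 227.9,  55.3, 181. ]))]
212 [(array([324.5, 245.6, 368.5]), array([324.5, 245.6,  21. ,  22.4])), (array([387.2, 238.9, 302. ]), array([387.2, 238.9,  19.3,  20.1])), (array([ 310.5,  225.4, 5116.5]), array([310. , 227.9,  54.4, 180.6]))]
s13 scale 6
```

View pics/w13.png

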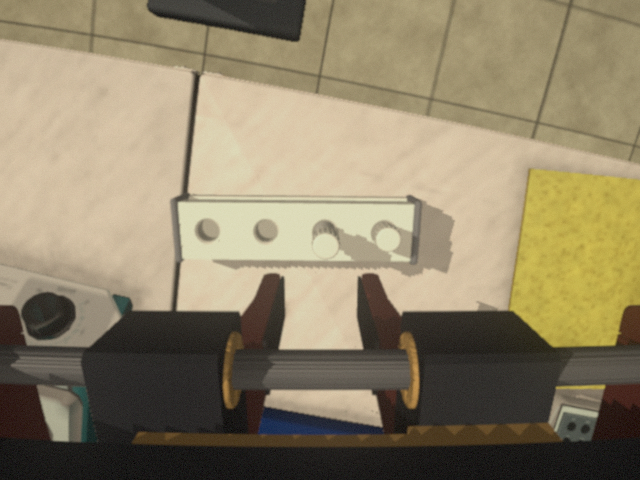

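View pics/s13.png

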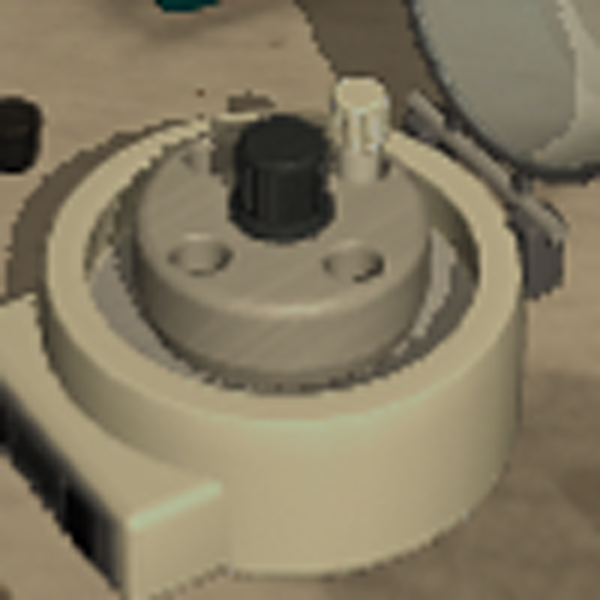

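Run:
```python
from h import *
f=load('w13');tc=np.array([.4484,.2845]);th=2*.0930
X=onz(f,324.5,245.8,.07); print(X.round(4), tri([f,load('w10')],[(324.5,245.8),(457.6,248.4)]))
d=X[:2]+[.0012,.0011]-tc; print('tool move',-(d[0]*np.cos(th)+d[1]*np.sin(th)),-d[0]*np.sin(th)+d[1]*np.cos(th))
```

```text
[0.4465 0.2858 0.07  ] (array([0.44651477, 0.28577567, 0.06962563]), [np.float64(8.488899478800176e-05), np.float64(8.488899478808106e-05)])
tool move 0.00025343872955659654 0.0024563643268606904
```

Emit:
step_arm:
  newtons: 20
  series:
    - {"linear": [0.0003,0.0024,0.03],"yaw": 0,"gripper": -0.25}
    - {"linear": [0,0,0.03],"yaw": 0,"gripper": -0.25}
    - {"linear": [0,0,0.03],"yaw": 0,"gripper": -0.25}
    - {"linear": [0,0,0.014],"yaw": 0,"gripper": -0.25}
    - {"linear": [0,0,0],"yaw": 0,"gripper": -0.25}
    - {"linear": [0,0,0],"yaw": 0,"gripper": -1}
    - {"linear": [0,0,0],"yaw": 0,"gripper": -1}
    - {"linear": [0,0,0],"yaw": 0,"gripper": -1}
    - {"linear": [0,0,0],"yaw": 0,"gripper": -1}

```text
time: 21.15
position: [0.4475, 0.2878, 0.0432]
tool_rot: [0.002, -0.093, 0.996, 0.001]
contact_force: [0.1, -0.1, 6.1]
grip_width: 0.0168
```

Emit:
step_arm:
  series:
    - {"linear": [0,0,-0.02],"yaw": 0,"gripper": -1}
    - {"linear": [0,0,-0.04],"yaw": 0,"gripper": -1}
    - {"linear": [0,0,-0.04],"yaw": 0,"gripper": -1}
    - {"linear": [0,-0.0,-0.045],"yaw": 0,"gripper": -1}
    - {"linear": [0.0098,-0.0455,-0.015],"yaw": 0,"gripper": -1}
    - {"linear": [0.0098,-0.0455,0],"yaw": 0,"gripper": -1}
    - {"linear": [0.0098,-0.0455,0],"yaw": 0,"gripper": -1}
    - {"linear": [0.0098,-0.0455,0],"yaw": 0,"gripper": -1}
    - {"linear": [0.0098,-0.0455,0],"yaw": 0,"gripper": -1}
    - {"linear": [0.0098,-0.0455,0],"yaw": 0,"gripper": -1}
    - {"linear": [0.0098,-0.0455,0],"yaw": 0,"gripper": -1}
    - {"linear": [0.0098,-0.0455,0],"yaw": 0,"gripper": -1}

```text
time: 22.35
position: [0.4367, -0.0868, 0.2015]
tool_rot: [0.001, -0.094, 0.996, -0.0]
contact_force: [0.7, -0.3, -0.3]
grip_width: 0.0164
```

Emit:
step_arm:
  series:
    - {"linear": [0.0098,-0.0455,0],"yaw": 0,"gripper": -1}
    - {"linear": [0.0098,-0.0455,0],"yaw": 0,"gripper": -1}
    - {"linear": [0.0098,-0.0455,0],"yaw": 0,"gripper": -1}
    - {"linear": [0.0104,-0.045,0],"yaw": 0,"gripper": -1}
    - {"linear": [0,0,0.015],"yaw": 0,"gripper": -1}
    - {"linear": [0,0,0.015],"yaw": 0,"gripper": -1}
    - {"linear": [0,0,0],"yaw": 0,"gripper": -1}
    - {"linear": [0,0,0],"yaw": 0,"gripper": -1}
    - {"linear": [0,0,0],"yaw": 0,"gripper": -1}

```text
time: 23.25
position: [0.4323, -0.2698, 0.1719]
tool_rot: [0.0, -0.094, 0.996, -0.0]
contact_force: [0.2, -0.2, 0.5]
grip_width: 0.0166
```

Run:
```python
from h import *
for i in range(2):
    o=readout.get_obs(); f=grab('wrist'); print(o['position'].round(4),o['tool_rot'].round(4),o['contact_force'].round(2))
pickle.dump(f,open('w14.pkl','wb'));cv2.imwrite('pics/w14.png',f['pixels'])
```

```text
[ 0.4323 -0.2698  0.1719] [ 5.000e-04 -9.440e-02  9.955e-01 -4.000e-04] [ 0.23 -0.2   0.46]
[ 0.4323 -0.27    0.1721] [ 6.000e-04 -9.430e-02  9.955e-01 -5.000e-04] [0.92 0.17 0.29]
```

View pics/w14.png

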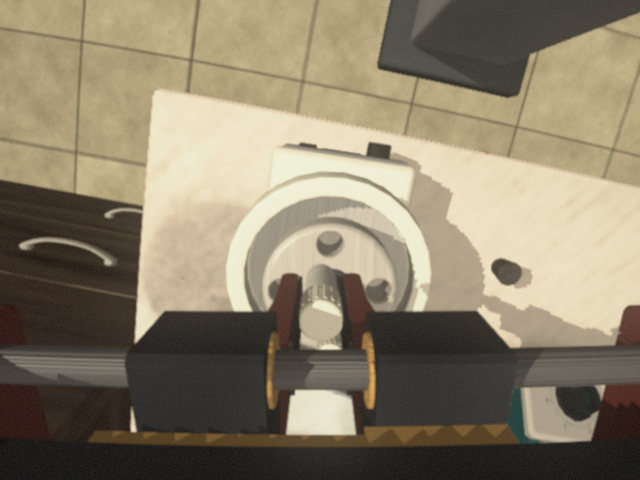

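Emit:
step_arm:
  series:
    - {"linear": [0,0.0058,0.01],"yaw": 0,"gripper": -1}
    - {"linear": [0,0,0.02],"yaw": 0,"gripper": -1}
    - {"linear": [0,0,0.016],"yaw": 0,"gripper": -1}
    - {"linear": [0,0,0],"yaw": 0,"gripper": -1}
    - {"linear": [0,0,0],"yaw": 0,"gripper": -1}

```text
time: 23.85
position: [0.4305, -0.2648, 0.1247]
tool_rot: [-0.0, -0.094, 0.996, 0.0]
contact_force: [0.3, 0.0, -0.2]
grip_width: 0.017
```

Run:
```python
from h import *
for i in range(2):
    o=readout.get_obs(); f=grab('wrist'); print(o['position'].round(4),o['tool_rot'].round(4),o['contact_force'].round(2))
pickle.dump(f,open('w15.pkl','wb')); show(f,(240,200,400,340),'w15c',4)
f=grab('scene'); show(f,(300,280,400,380),'s15',6)
```

```text
[ 0.4305 -0.2648  0.1247] [-4.000e-04 -9.350e-02  9.956e-01  3.000e-04] [ 0.27  0.02 -0.21]
[ 0.4308 -0.2651  0.1255] [ 2.000e-04 -9.350e-02  9.956e-01 -1.000e-04] [-0.51 -0.4  -0.44]
w15c scale 4
s15 scale 6
```

View pics/w15c.png

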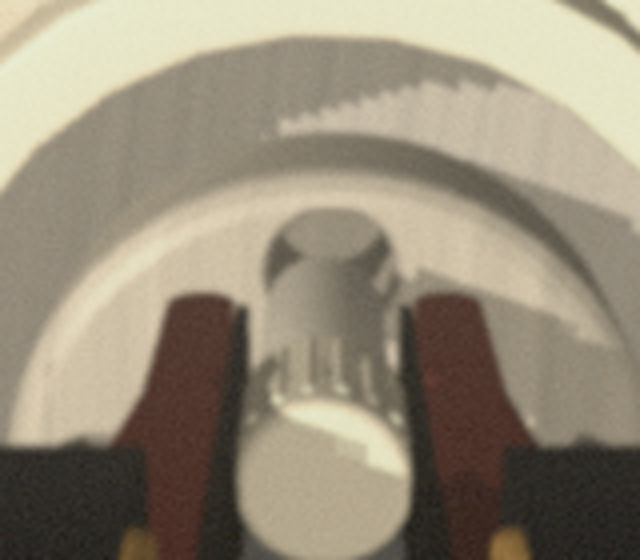

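View pics/s15.png

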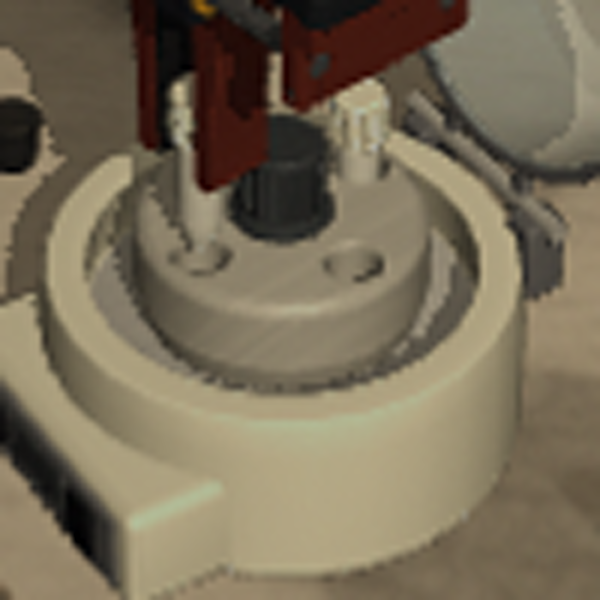

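Emit:
step_arm:
  series:
    - {"linear": [-0.0008,0.0008,0],"yaw": 0,"gripper": -1}
    - {"linear": [0,0,0.005],"yaw": 0,"gripper": -1}
    - {"linear": [0,0,0.005],"yaw": 0,"gripper": -1}
    - {"linear": [0,0,0.003],"yaw": 0,"gripper": -1}
    - {"linear": [0,0,0],"yaw": 0,"gripper": -1}

```text
time: 24.5
position: [0.431, -0.2639, 0.1111]
tool_rot: [-0.001, -0.093, 0.996, 0.001]
contact_force: [0.2, -0.0, 0.2]
grip_width: 0.017
```

Emit:
step_arm:
  series:
    - {"linear": [0,0,0.005],"yaw": 0,"gripper": -1}
    - {"linear": [0,0,0.005],"yaw": 0,"gripper": -1}
    - {"linear": [0,0,0],"yaw": 0,"gripper": -1}

```text
time: 24.8
position: [0.4309, -0.2639, 0.1009]
tool_rot: [-0.001, -0.093, 0.996, 0.001]
contact_force: [-1.2, -0.3, 0.1]
grip_width: 0.0165
```

Emit:
step_arm:
  series:
    - {"linear": [0,0,0.005],"yaw": 0,"gripper": -1}
    - {"linear": [0,0,0.004],"yaw": 0,"gripper": -1}
    - {"linear": [0,0,0.001],"yaw": 0,"gripper": -1}
    - {"linear": [0,0,0],"yaw": 0,"gripper": -1}

```text
time: 25.2
position: [0.4312, -0.2641, 0.0918]
tool_rot: [-0.0, -0.093, 0.996, 0.0]
contact_force: [-0.5, 0.2, -1.2]
grip_width: 0.0171
```

Emit:
step_arm:
  series:
    - {"linear": [0,0,0.001],"yaw": 0,"gripper": -1}
    - {"linear": [0,0,0.0005],"yaw": 0,"gripper": -1}
    - {"linear": [0,0,0],"yaw": 0,"gripper": -1}

```text
time: 25.5
position: [0.4314, -0.2642, 0.0906]
tool_rot: [0.0, -0.093, 0.996, -0.0]
contact_force: [-0.3, 0.1, -0.5]
grip_width: 0.0167
```

Emit:
step_arm:
  series:
    - {"linear": [0,0,0.001],"yaw": 0,"gripper": -1}
    - {"linear": [0,0,0.0005],"yaw": 0,"gripper": -1}
    - {"linear": [0,0,0],"yaw": 0,"gripper": -1}

```text
time: 25.8
position: [0.4315, -0.2642, 0.0893]
tool_rot: [0.0, -0.093, 0.996, -0.0]
contact_force: [-0.1, 0.3, 1.4]
grip_width: 0.0165
```

Emit:
step_arm:
  series:
    - {"linear": [0,0,0],"yaw": 0,"gripper": -0.25}
    - {"linear": [0,0,0],"yaw": 0,"gripper": -0.25}
    - {"linear": [0,0,0],"yaw": 0,"gripper": -0.25}
    - {"linear": [0,0,-0.01],"yaw": 0,"gripper": -0.25}
    - {"linear": [0,0,-0.03],"yaw": 0,"gripper": -0.25}
    - {"linear": [0,0,-0.04],"yaw": 0,"gripper": -0.25}
    - {"linear": [-0.01,0,-0.04],"yaw": 0.05,"gripper": -0.6}
    - {"linear": [-0.02,0,-0.04],"yaw": 0.05,"gripper": -1}
    - {"linear": [-0.02,0,-0.03],"yaw": 0,"gripper": -1}
    - {"linear": [0,0,0],"yaw": 0,"gripper": -1}
    - {"linear": [0,0,0],"yaw": 0,"gripper": -1}
    - {"linear": [0,0,0],"yaw": 0,"gripper": -1}

```text
time: 27.0
position: [0.4801, -0.2577, 0.2774]
tool_rot: [-0.001, -0.044, 0.999, 0.001]
contact_force: [-1.0, 0.6, -0.5]
grip_width: 0.0002
```

Run:
```python
from h import *
for i in range(2):
    o=readout.get_obs(); f=grab('wrist'); print(o['position'].round(4),o['tool_rot'].round(4),o['contact_force'].round(2))
pickle.dump(f,open('w16.pkl','wb'));cv2.imwrite('pics/w16.png',f['pixels'])
f=grab('scene');pickle.dump(f,open('s16.pkl','wb')); show(f,(280,200,440,380),'s16',3.3)
```

```text
[ 0.4801 -0.2577  0.2774] [-1.200e-03 -4.350e-02  9.991e-01  7.000e-04] [-1.01  0.64 -0.52]
[ 0.48   -0.2577  0.2772] [-1.300e-03 -4.340e-02  9.991e-01  8.000e-04] [-0.29  0.39  0.08]
s16 scale 3.3
```

View pics/w16.png

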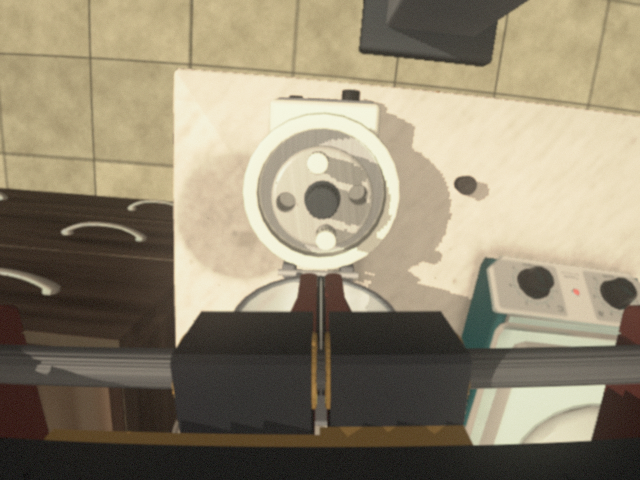

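View pics/s16.png

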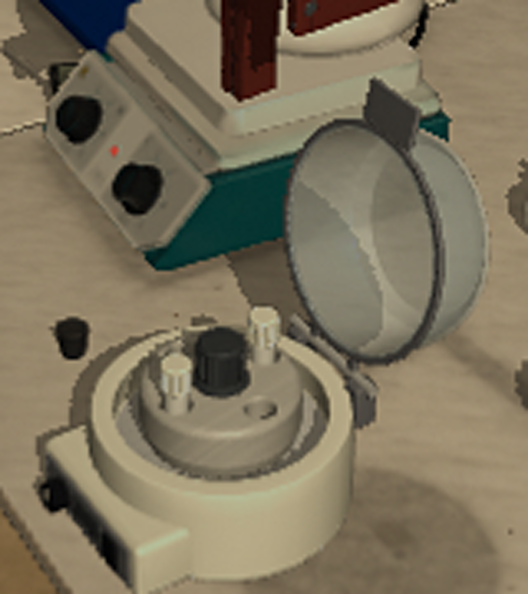

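Run:
```python
from h import *
f=load('w16'); print('caps',dep(f,318,162).round(4),dep(f,325,239).round(4),'face',dep(f,295,180).round(4),'knob',dep(f,322,200).round(4))
c=onz(f,318,162,.116),onz(f,325,239,.116); print(c)
s=load('s16')
for p in [(372,80),(416,112),(410,142),(367,104),(393,112)]:
    u,v=280+p[0]/3.3,200+p[1]/3.3; print(p,dep(s,u,v).round(3))
# hinge fixture in wrist img
print([dep(f,u,v).round(3) for u,v in [(290,268),(350,268),(320,272)]])
```

```text
caps [ 0.4294 -0.2651  0.1171] [ 0.4948 -0.2534  0.1158] face [ 0.4493 -0.2848  0.0859] knob [ 0.4614 -0.2589  0.1123]
(array([ 0.42946869, -0.26510757,  0.116     ]), array([ 0.49476219, -0.25336865,  0.116     ]))
(372, 80) [ 0.577 -0.232  0.239]
(416, 112) [ 0.578 -0.274  0.24 ]
(410, 142) [ 0.575 -0.274  0.22 ]
(367, 104) [ 0.574 -0.233  0.224]
(393, 112) [ 0.574 -0.257  0.232]
[array([ 0.54 , -0.284,  0.069]), array([ 0.535, -0.224,  0.071]), array([ 0.541, -0.254,  0.072])]
```

Emit:
step_arm:
  series:
    - {"linear": [0,0,-0.025],"yaw": 0,"gripper": -1}
    - {"linear": [-0.045,-0.004,0],"yaw": 0,"gripper": -1}
    - {"linear": [-0.045,0,0],"yaw": 0,"gripper": -1}
    - {"linear": [-0.045,0,0],"yaw": 0,"gripper": -1}
    - {"linear": [-0.012,0,0],"yaw": 0,"gripper": -1}
    - {"linear": [0,0,0],"yaw": 0,"gripper": -1}
    - {"linear": [0,0,0],"yaw": 0,"gripper": -1}
    - {"linear": [0,0,0],"yaw": 0,"gripper": -1}

```text
time: 27.95
position: [0.6266, -0.2494, 0.3051]
tool_rot: [0.0, -0.043, 0.999, -0.0]
contact_force: [-0.9, 0.2, 0.5]
grip_width: 0.0006
```

Run:
```python
from h import *
for i in range(2):
    o=readout.get_obs(); f=grab('wrist'); print(o['position'].round(4),o['tool_rot'].round(4),o['contact_force'].round(2))
pickle.dump(f,open('w17.pkl','wb'));cv2.imwrite('pics/w17.png',f['pixels'])
f=grab('scene');pickle.dump(f,open('s17.pkl','wb')); show(f,(280,150,480,330),'s17',3.3)
```

```text
[ 0.6266 -0.2494  0.3051] [ 4.000e-04 -4.310e-02  9.991e-01 -3.000e-04] [-0.95  0.2   0.45]
[ 0.6266 -0.2494  0.3054] [ 7.000e-04 -4.310e-02  9.991e-01 -4.000e-04] [ 0.43  0.38 -0.39]
s17 scale 3.3
```

View pics/w17.png

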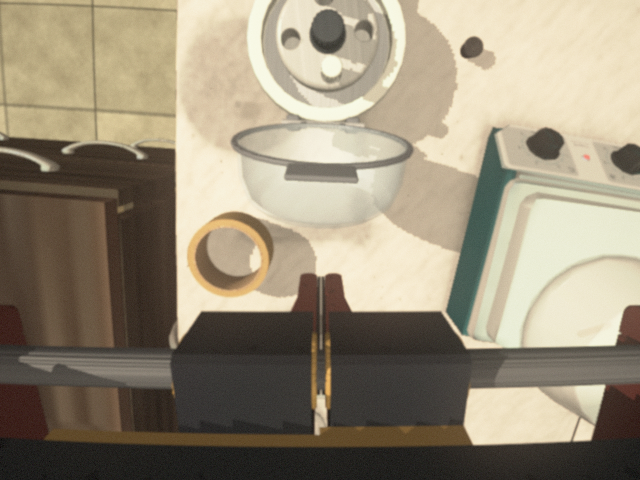

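View pics/s17.png

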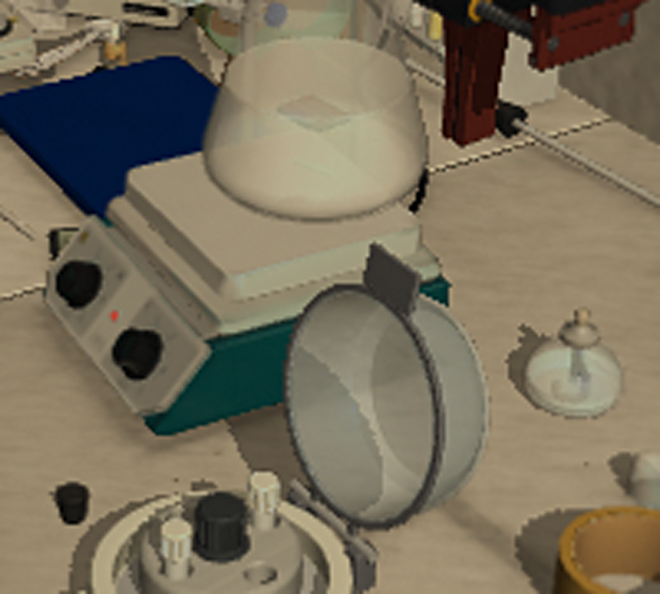

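Emit:
step_arm:
  series:
    - {"linear": [0,0,0.04],"yaw": 0,"gripper": -1}
    - {"linear": [0,0,0.035],"yaw": 0,"gripper": -1}
    - {"linear": [0.015,0,0],"yaw": 0,"gripper": -1}
    - {"linear": [0.015,0,0],"yaw": 0,"gripper": -1}
    - {"linear": [0,0,0],"yaw": 0,"gripper": -1}
    - {"linear": [0,0,0],"yaw": 0,"gripper": -1}

```text
time: 28.7
position: [0.5977, -0.2518, 0.2303]
tool_rot: [0.001, -0.043, 0.999, -0.0]
contact_force: [0.0, -0.3, -0.2]
grip_width: 0.0003
```

Run:
```python
from h import *
for i in range(2):
    o=readout.get_obs(); f=grab('wrist'); print(o['position'].round(4),o['tool_rot'].round(4),o['contact_force'].round(2))
cv2.imwrite('pics/w18.png',f['pixels'])
f=grab('scene'); show(f,(320,150,480,330),'s18',3.3)
```

```text
[ 0.5977 -0.2518  0.2303] [ 1.000e-03 -4.330e-02  9.991e-01 -4.000e-04] [ 0.03 -0.25 -0.17]
[ 0.5981 -0.2517  0.23  ] [ 8.000e-04 -4.350e-02  9.991e-01 -3.000e-04] [ 0.65 -0.26  0.7 ]
s18 scale 3.3
```

View pics/w18.png

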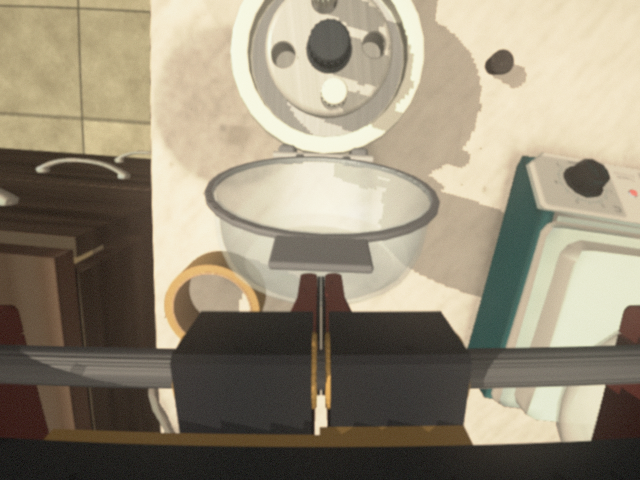

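View pics/s18.png

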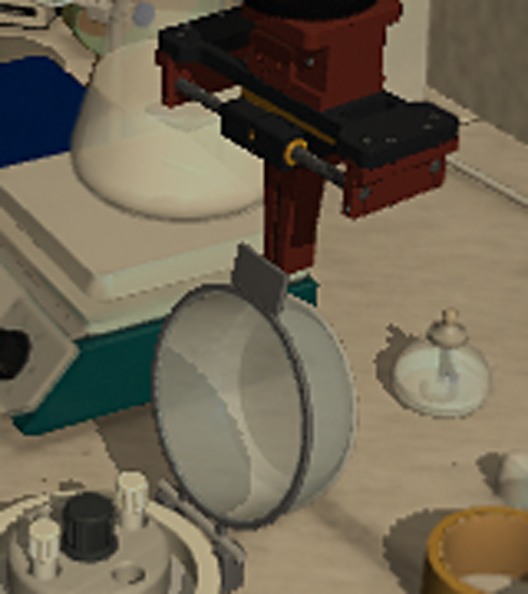

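Emit:
step_arm:
  series:
    - {"linear": [0.011,0,0],"yaw": 0,"gripper": -1}
    - {"linear": [0.011,0,0],"yaw": 0,"gripper": -1}
    - {"linear": [0.011,0,-0.001],"yaw": 0,"gripper": -1}
    - {"linear": [0.011,0,-0.001],"yaw": 0,"gripper": -1}
    - {"linear": [0.011,0,0],"yaw": 0,"gripper": -1}
    - {"linear": [0.011,0,0],"yaw": 0,"gripper": -1}
    - {"linear": [0,0,0],"yaw": 0,"gripper": -1}

```text
time: 29.55
position: [0.5308, -0.2577, 0.2316]
tool_rot: [-0.0, -0.043, 0.999, -0.0]
contact_force: [0.3, 0.4, -0.1]
grip_width: -0.0
```

Run:
```python
from h import *
o=readout.get_obs(); print(o['position'].round(4),o['contact_force'].round(2))
f=grab('wrist');cv2.imwrite('pics/w19.png',f['pixels'])
f=grab('scene'); show(f,(320,150,480,330),'s19',3.3)
```

```text
[ 0.5308 -0.2577  0.2316] [ 0.25  0.37 -0.07]
s19 scale 3.3
```

View pics/s19.png

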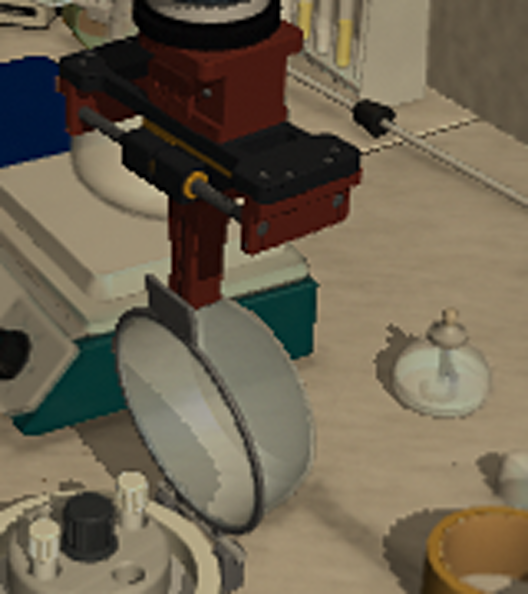

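Emit:
step_arm:
  series:
    - {"linear": [0.0102,0,0.0015],"yaw": 0,"gripper": -1}
    - {"linear": [0.0102,0,0.0015],"yaw": 0,"gripper": -1}
    - {"linear": [0.0102,0,0.0037],"yaw": 0,"gripper": -1}
    - {"linear": [0.0102,0,0.0037],"yaw": 0,"gripper": -1}
    - {"linear": [0.0102,0,0.0037],"yaw": 0,"gripper": -1}
    - {"linear": [0.0102,0,0.0037],"yaw": 0,"gripper": -1}
    - {"linear": [0.009,0,0.0063],"yaw": 0,"gripper": -1}
    - {"linear": [0.009,0,0.0063],"yaw": 0,"gripper": -1}
    - {"linear": [0.009,0,0.0063],"yaw": 0,"gripper": -1}
    - {"linear": [0.009,0,0.0063],"yaw": 0,"gripper": -1}
    - {"linear": [0,0,0],"yaw": 0,"gripper": -1}

```text
time: 30.75
position: [0.4338, -0.2659, 0.1871]
tool_rot: [-0.001, -0.043, 0.999, 0.0]
contact_force: [0.1, 0.6, -0.3]
grip_width: 0.0008
```

Run:
```python
from h import *
o=readout.get_obs(); print(o['position'].round(4),o['contact_force'].round(2))
f=grab('wrist');cv2.imwrite('pics/w20.png',f['pixels'])
f=grab('scene'); show(f,(280,180,440,360),'s20',3.3)
```

```text
[ 0.4338 -0.2659  0.1871] [ 0.06  0.63 -0.29]
s20 scale 3.3
```

View pics/s20.png

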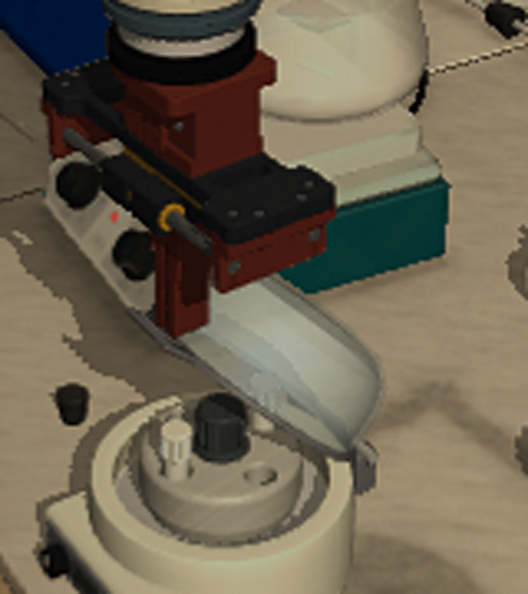

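View pics/w20.png

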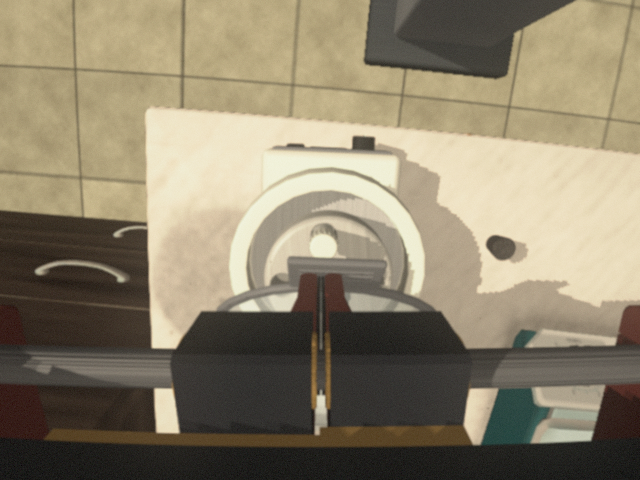

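Emit:
step_arm:
  series:
    - {"linear": [0.0072,0,0.0081],"yaw": 0,"gripper": -1}
    - {"linear": [0.0072,0,0.0081],"yaw": 0,"gripper": -1}
    - {"linear": [0.0072,0,0.0081],"yaw": 0,"gripper": -1}
    - {"linear": [0.0072,0,0.0081],"yaw": 0,"gripper": -1}
    - {"linear": [0.0047,0,0.0089],"yaw": 0,"gripper": -1}
    - {"linear": [0.0047,0,0.0089],"yaw": 0,"gripper": -1}
    - {"linear": [0.0047,0,0.0089],"yaw": 0,"gripper": -1}
    - {"linear": [0,0,0],"yaw": 0,"gripper": -1}
    - {"linear": [0,0,0],"yaw": 0,"gripper": -1}

```text
time: 31.75
position: [0.3923, -0.2696, 0.1288]
tool_rot: [-0.0, -0.043, 0.999, 0.0]
contact_force: [0.6, 0.5, 0.5]
grip_width: 0.0006
```

Run:
```python
from h import *
o=readout.get_obs(); print(o['position'].round(4),o['contact_force'].round(2))
f=grab('wrist');cv2.imwrite('pics/w21.png',f['pixels']); show(f,(200,130,440,330),'w21c',3)
f=grab('scene'); show(f,(280,220,400,360),'s21',4.2)
```

```text
[ 0.3923 -0.2696  0.1288] [0.58 0.5  0.54]
w21c scale 3
s21 scale 4.2
```

View pics/s21.png

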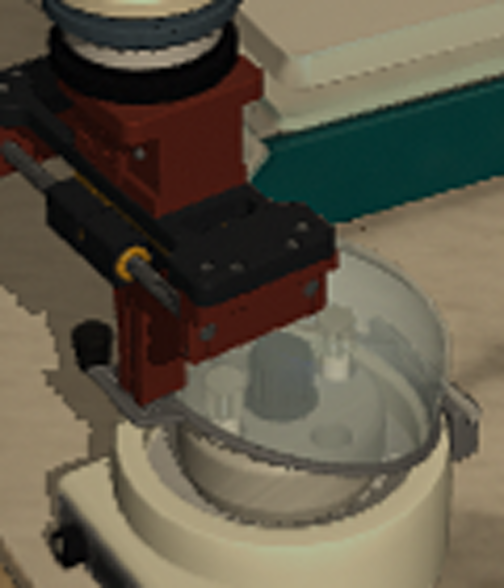

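View pics/w21c.png

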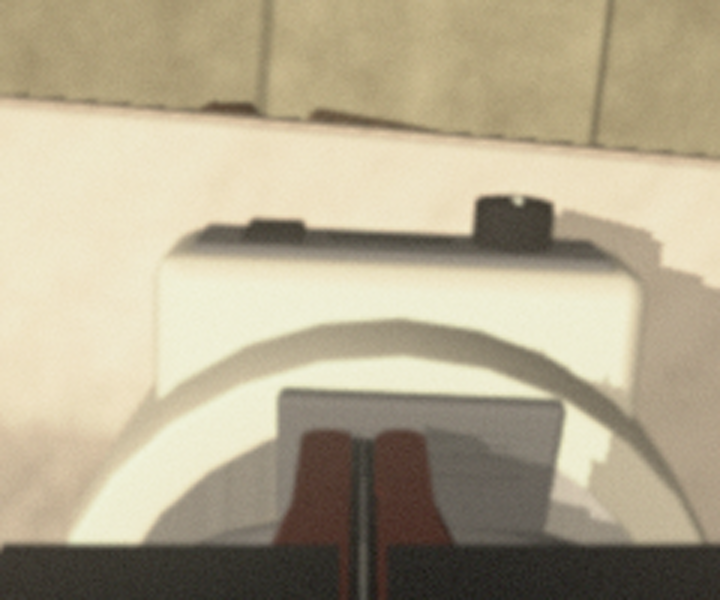

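Emit:
step_arm:
  series:
    - {"linear": [0.003,0,0.0098],"yaw": 0,"gripper": -1}
    - {"linear": [0.003,0,0.0098],"yaw": 0,"gripper": -1}
    - {"linear": [0.002,0,0.0098],"yaw": 0,"gripper": -1}
    - {"linear": [0.002,0,0.0095],"yaw": 0,"gripper": -1}
    - {"linear": [0.001,0,0.008],"yaw": 0,"gripper": -1}
    - {"linear": [0.0,0,0.006],"yaw": 0,"gripper": -1}
    - {"linear": [0,0,0],"yaw": 0,"gripper": -1}
    - {"linear": [0,0,0],"yaw": 0,"gripper": -1}

```text
time: 32.65
position: [0.3815, -0.2705, 0.076]
tool_rot: [-0.0, -0.044, 0.999, 0.0]
contact_force: [-0.4, -0.2, 0.8]
grip_width: 0.0005
```

Emit:
step_arm:
  series:
    - {"linear": [0,0,0.003],"yaw": 0,"gripper": -1}
    - {"linear": [0,0,0.002],"yaw": 0,"gripper": -1}
    - {"linear": [0,0,0],"yaw": 0,"gripper": -1}

```text
time: 32.95
position: [0.3815, -0.2705, 0.0709]
tool_rot: [-0.0, -0.044, 0.999, 0.0]
contact_force: [0.3, 0.7, 0.6]
grip_width: 0.0003
```

Run:
```python
from h import *
o=readout.get_obs(); print(o['position'].round(4),o['contact_force'].round(2))
f=grab('wrist'); show(f,(200,130,440,330),'w22c',3)
f=grab('scene'); show(f,(280,220,400,380),'s22',3.7)
```

```text
[ 0.3815 -0.2705  0.0709] [0.26 0.73 0.58]
w22c scale 3
s22 scale 3.7
```

View pics/s22.png

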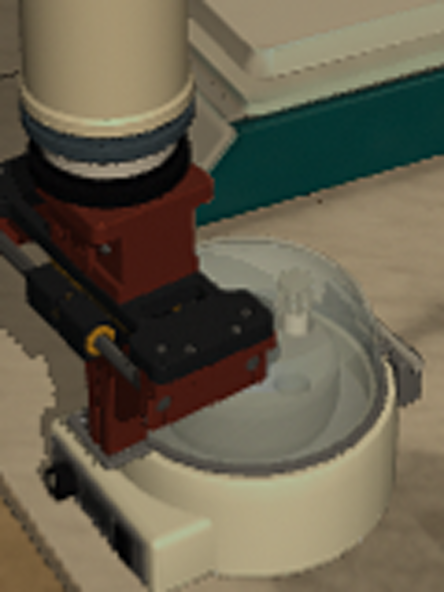

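View pics/w22c.png

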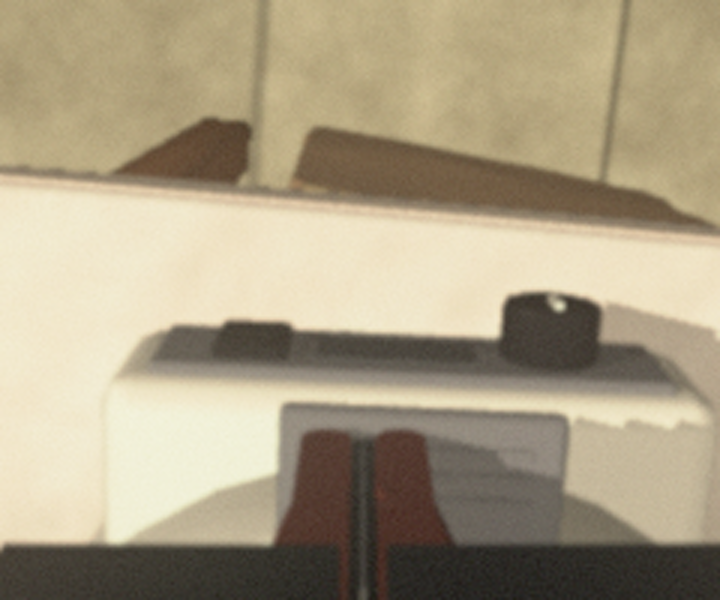

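Nearly shut; press gently until the force rises.

Emit:
step_arm:
  series:
    - {"linear": [0,0,0.001],"yaw": 0,"gripper": -1}
    - {"linear": [0,0,0.001],"yaw": 0,"gripper": -1}
    - {"linear": [0,0,0],"yaw": 0,"gripper": -1}

```text
time: 33.35
position: [0.3817, -0.2706, 0.0702]
tool_rot: [0.0, -0.044, 0.999, -0.0]
contact_force: [-2.6, 1.9, 5.3]
grip_width: 0.0004
```

Emit:
step_arm:
  series:
    - {"linear": [0,0,0.001],"yaw": 0,"gripper": -1}
    - {"linear": [0,0,0],"yaw": 0,"gripper": -1}
    - {"linear": [0,0,0],"yaw": 0,"gripper": -1}

```text
time: 33.65
position: [0.3817, -0.2706, 0.0701]
tool_rot: [0.0, -0.044, 0.999, -0.0]
contact_force: [-3.9, 3.5, 10.0]
grip_width: 0.0002
```

Emit:
step_arm:
  series:
    - {"linear": [0,0,-0.005],"yaw": 0,"gripper": -1}
    - {"linear": [0,0,-0.03],"yaw": 0,"gripper": -1}
    - {"linear": [0,0,-0.04],"yaw": 0,"gripper": -1}
    - {"linear": [0,0,-0.045],"yaw": 0,"gripper": -1}
    - {"linear": [-0.02,0.03,-0.035],"yaw": 0,"gripper": -1}
    - {"linear": [-0.02,0.04,0],"yaw": 0,"gripper": -1}
    - {"linear": [-0.02,0.04,0],"yaw": 0,"gripper": -1}
    - {"linear": [-0.02,0.04,0],"yaw": 0,"gripper": -1}
    - {"linear": [0,0,0],"yaw": 0,"gripper": -1}
    - {"linear": [0,0,0],"yaw": 0,"gripper": -1}
    - {"linear": [0,0,0],"yaw": 0,"gripper": -1}

```text
time: 34.75
position: [0.4478, -0.1151, 0.2228]
tool_rot: [-0.0, -0.043, 0.999, -0.0]
contact_force: [0.1, -0.5, -0.2]
grip_width: 0.0006
```

Run:
```python
from h import *
o=readout.get_obs(); print(o['time'],o['position'].round(4),o['contact_force'].round(2))
f=grab('wrist'); cv2.imwrite('pics/w23.png',f['pixels'])
f=grab('scene');pickle.dump(f,open('s23.pkl','wb')); show(f,(190,180,430,380),'s23',3)
f=grab('top'); show(f,(180,180,500,310),'t23',2.5)
```

```text
34.75 [ 0.4478 -0.1151  0.2228] [ 0.06 -0.46 -0.21]
s23 scale 3
t23 scale 2.5
```

View pics/s23.png

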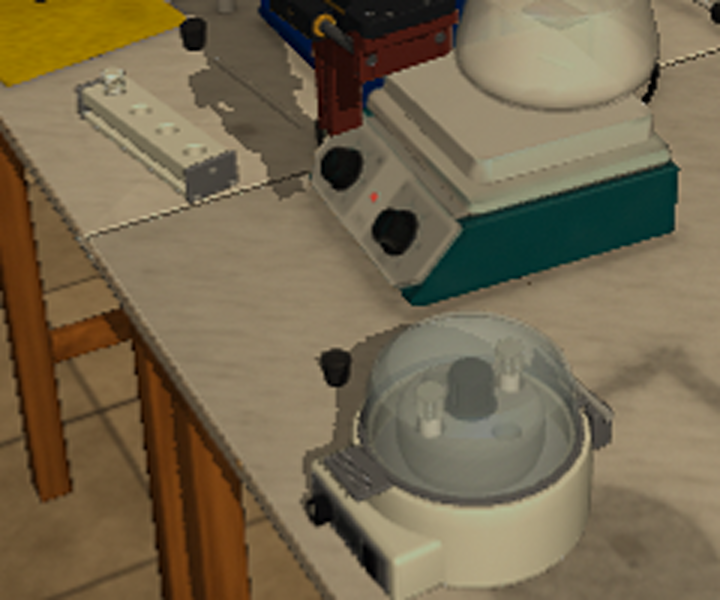

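View pics/w23.png

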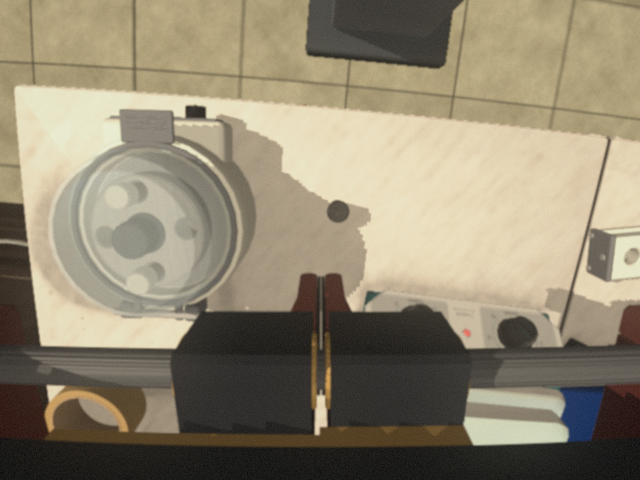

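View pics/t23.png

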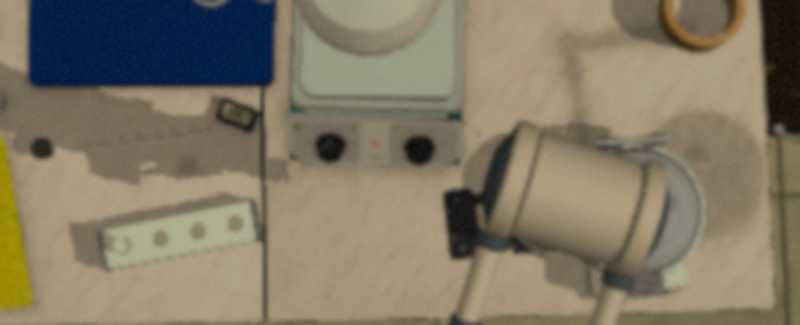

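Run:
```python
from h import *
s=load('s23'); print([dep(s,190+x/3,180+y/3).round(4) for x,y in [(350,468),(360,475),(355,462)]])
f=grab('wrist'); print([dep(f,u,v).round(4) for u,v in [(135,125),(150,130),(160,120)]])
print(job.hand_in())
```

```text
[array([ 0.3744, -0.26  ,  0.0708]), array([ 0.377 , -0.2685,  0.0706]), array([ 0.3792, -0.2576,  0.0717])]
[array([ 0.3795, -0.2716,  0.0707]), array([ 0.3826, -0.2599,  0.0695]), array([ 0.3742, -0.2518,  0.0691])]
the job is handed in; nothing more can be done
None
```

The centrifuge is ready to run and I have handed the job in, at about 35 s on the robot's clock against the 72 s limit.

- **Rotor:** I turned it about 9° on the way to match the tooth angle I had measured on the spindle. It went down without catching on the teeth, so no long to-and-fro was needed, only a small wiggle under about 5–8 N at the end. The drum's top face measured 0.085–0.086 m, against 0.086 m for fully home.
- **Tubes:** both full-size tubes stand in opposite pockets, front and hinge side. Their cap tops measured 0.116–0.117 m, against 0.116 m for fully down. The short tube is still in its end hole in the rack.
- **Lid:** I pushed it shut by the tab until it stopped, with about 10 N at the end. After backing away, the tab measured 0.069–0.072 m in two views, against 0.070 m for shut. The gripper was clear and touching nothing.

No check failed. The one disagreement was the first two-view height for the rotor knob, 0.043 m instead of 0.066 m, because the knob's outline had merged with its shadow. A closer view and the depth reading agreed with 0.066 m, so I used those. I moved nothing else and touched neither stopper, the rod nor the tape, though I did not measure their positions again at the end.

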